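Set out an opened control unit for rework

ROBOT

A 7-joint arm with a two-finger parallel gripper is mounted at the origin on the work surface. World frame = base frame: x ahead of the robot, y to its left, z up, the work surface at z = 0. Lengths are in m, angles in rad, forces in N, time in s.
With the tool pointing down it reaches from about 0.425 to 0.875 m from the base axis. Payload 8.4 kg.
Tool frame: the origin (TCP) lies midway between the tips of the shut fingers; the grasp point (between the pads) lies 19 mm behind it (env.grip_depth is the distance from the TCP to the grasp point, in m); z points along the fingers, y is the direction in which the jaws open and shut (so a half turn about z gives the same grasp; the last joint's range is limited). The gripper opens to 87 mm and grips with 3 to 60 N. Pads are 19 mm wide; open, the fingers measure 117 mm over their backs; the gripper's body (75 mm by 190 mm) begins 51 mm behind the grasp point.
Start: joints at [-1.386, 0.333, 0.04, 1.465, -0.013, 1.343, -0.059], TCP at [0.182, 0.624, 0.223] pointing down, gripper open.
Joint ranges: [-2.58, 2.58], [-0.38, 2.09], [-1.3, 1.39], [0.25, 2.4], [-1.5, 4.64], [0.08, 2.09], [-2.65, 2.65]. Speed limits (rad/s): [2.22, 2.22, 2.79, 2.79, 3.14, 3.14, 3.14].

INTERFACE

Orientations are given as a unit quaternion [x, y, z, w].
In Python, from station import env gives the robot as it stands.
- The arm moves only by the tool drive_tool, never from a script. Its argument "targets" is a list of rows, each a list of 7 numbers: the turn, a rotation vector about the tool's x, y, z in degrees, then the shift along the tool's x, y, z in m, then the opening, from 0 (shut) to 1 (fully open). A call has 1 to 20 rows; each row shifts and turns the pose as measured when the row begins, along the tool's axes as they then stand; what a row does not reach is not made up. A row lasts 1/12 s, in which the tool goes at most 41.7 mm and 7.16 degrees, less where a joint would pass 70% of its speed; a pose out of reach is approached as far as the arm can. A call with a gripper value outside its range is refused whole. The fingers move at their own pace and stop on an object; "grip_force" is the grip in N (left out, the last holds). Time passes only in rows, so rows that do not move let the fingers close. It gives the time, the measured TCP pose, the force and the opening at its end, in the units of the state.
- env.state(): the state, without advancing time (a new reading comes with each control period).
- env.get_image(name): name is "scene" or "top"; returns the picture (480x640x3 uint8, red, green, blue); there is no depth.
- env.camera_info(name): a dict with "fx", "fy", "cx", "cy" (pixels), "world_from_camera" (4x4, takes a point from camera to world coordinates). Camera axes: x right, y down, z forward; pixel columns grow to the right and rows downward; lengths in m; the calibration is good to about 2 mm. A picture is of the moment at which its call begins. camera_info takes no time and is no camera call.
- env.hand_in(): hands the job in, once; it reports no verdict.
The state is a dict: "t": time; "qpos": joint angles; "joint_vel": joint speeds; "effort": joint torques, N m; "tcp_pos": TCP position; "tcp_rot": TCP orientation; "wrist_force": force on the tool from outside, world axes, zero at the start; "moment": the same for the moment, N m; "opening": opening from 0.0 (shut) to 1.0 (fully open).
Only numpy, scipy, OpenCV 4.12 (cv2) and the standard library are available. Lean on these libraries where they do the work, as an engineer would, in place of code of your own. Each camera call takes 0.05 s, during which the arm holds its last target.

TASK

Set out the opened control unit on the repair bench: lay the green circuit board flat in the open aluminium case with its black connector at the case's notched end; lay the aluminium lid, raised block up, flat on the bench to the left of the case (the left as seen by the robot looking at the case), centred on and parallel to the case's long left side with a gap of about 2 cm, and then stand the red screw dish upright in the middle of the lid's raised block. Put the green solder reel flat on the bench, midway between the soldering iron stand and the yellow tip-cleaner tin. Keep the dish upright throughout and leave the teal flux jar and the white dropper bottle where they stand.

Things in the scene. Friction and masses are not known exactly. Their poses are not given: they have to be found in the camera images.
- board: loose green circuit board, 96 x 66 x 4 mm, lying flat; a black connector block at one end (24 mm along x, 54 mm along y, top 30 mm above the underside) is the grip, across the 24 mm. Origin: on the underside; x runs from the connector along the board, which spans x -34 to +62 mm, the connector's centre being at x = -20 mm; z up. Other parts at most 14 mm tall. 0.12 kg
- case: fixed open aluminium case bottom, 120 (x) x 92 (y) mm, 22 mm high, walls and floor 4 mm (inside 112 x 84). Its -x end, roughly towards the robot, has a notch 60 mm wide down to 7 mm height; the other walls are full. Two small ears stick out 12 mm at the +x end. Origin: centre of the underside, z up; its long left side is at +y
- lid: loose aluminium lid lying block up: plate 110 (x) x 84 (y) x 5 mm with a flat-topped block 64 (x) x 50 (y) mm in its middle, top 25 mm above the underside; grip the block across its 50 mm. Origin: centre of the underside, z up. Same after a half turn. With the asked 20 mm gap its centre is 108 mm from the case's, along the case's +y. 0.25 kg
- screw_dish: loose round red dish with a few steel screws fixed inside, 52 mm across, 22 mm high, straight sides. Origin: centre of its underside, z up. About 0.08 kg
- solder_reel: loose reel of solder wire lying flat: green flanges 54 mm across, silver between, 30 mm high. Origin: centre of its underside, z up. About 0.2 kg. (A smaller blue reel with copper braid nearby is not part of the job.)
- iron_stand: fixed soldering iron stand: dark 75 x 75 mm base, steel holder, iron with a blue grip, about 120 mm high. Origin: centre of the base's underside; the iron leans to -y and overhangs the base there. The tip cleaner stands 220 mm away along this stand's x axis, on its +x or -x side
- tip_cleaner: fixed yellow round tin with brass wool on top, 68 mm across, about 48 mm high. Origin: centre of its underside. Its centre is 220 mm from the iron stand's
- flux_jar: loose teal jar, 54 mm across, 62 mm high, upright; a bystander to leave alone. Origin: centre of its underside
- dropper: loose slim white bottle, 26 mm across, 65 mm high, upright; a bystander to leave alone. Origin: centre of its underside
There are look-alikes about, which are no part of the job. What is shaped like the iron_stand but pink is not meant.

How it is judged:
At the end, for the whole second after the job is handed in: Board flat in the case, connector at the notch (11 mm lengthways, 14 mm across, 0.25 rad); lid flat, block up, left of the case with 20 mm gap (15 mm, 0.2 rad); dish upright on the block (13 mm); reel flat midway between stand and tin (15 mm); all released and at rest (x of board in the frame of case between -0.025 and -0.003 m and y of board in the frame of case between -0.014 and 0.014 m and z of board in the frame of case between 0.001 and 0.007 m and angle between each of board, lid's own z axis and vertical below 0.06 rad and angle between the x axis of board and the x axis of case, either way round below 0.25 rad and x of lid in the frame of case between -0.015 and 0.015 m and y of lid in the frame of case between 0.093 and 0.123 m and height (world z) of lid below 0.004 m and angle between the x axis of lid and the x axis of case, either way round below 0.2 rad and horizontal distance between screw_dish and lid below 0.013 m and z of screw_dish in the frame of lid between 0.021 and 0.029 m and angle between each of screw_dish, solder_reel's own z axis and vertical below 0.08 rad and horizontal distance between solder_reel and iron_stand below 0.125 m and horizontal distance between solder_reel and tip_cleaner below 0.125 m and y of solder_reel in the frame of iron_stand between -0.015 and 0.015 m and height (world z) of solder_reel below 0.005 m and linear speed of each of board, lid, screw_dish, solder_reel below 0.02 m/s and contact force between the fingers and board below 0.1 N and contact force between the fingers and lid below 0.1 N and contact force between the fingers and screw_dish below 0.1 N and contact force between the fingers and solder_reel below 0.1 N); the robot touches nothing.
It fails at once if the flux jar is pushed over 25 mm away or tipped (distance of flux_jar from where it was at the start of the episode above 0.025 m or angle between flux_jar's own z axis and vertical above 0.5 rad).
It fails at once if the dropper bottle is pushed over 25 mm away or tipped (distance of dropper from where it was at the start of the episode above 0.025 m or angle between dropper's own z axis and vertical above 0.5 rad).
It fails at once if the screw dish is tipped by more than 0.6 rad (angle between screw_dish's own z axis and vertical above 0.6 rad).
It also fails if it takes over 115 s, if anything falls off the work surface, if the arm or the gripper's body presses on something with over 40 N, if the wrist force passes 120 N, or if a joint passes its speed limit or range.

## Working session

There is one attempt and no reset: what is moved stays moved. The work goes in short steps, Python scripts to look and compute and a tool call to move; the robot and the scene stay as the last step left them, time stands still between calls to the robot, and variables do not carry over. Pictures are saved under pics/ and viewed, and the job is handed in when it is done.

Besides the shell and the picture viewer there is one more tool, called after "Emit:" as name(argument=value, ...), one argument or row to a line, values as JSON. drive_tool: Moves the arm, as the interface text tells. Its arguments: {"type":"object","properties":{"targets":{"type":"array","items":{"type":"array","items":{"type":"number"}}},"grip_force":{"type":"number"}},"required":["targets"]}

```bash
mkdir -p pics; ls; python3 - <<'E'
from station import env
import cv2
for n in("scene","top"):
    im=env.get_image(n); cv2.imwrite(f"pics/{n}0.png",im[:,:,::-1]); print(env.camera_info(n))
print(env.state())
E
```

```text
pics
{'fx': 620.9459555181477, 'fy': 620.9459555181477, 'cx': 313.5313374100954, 'cy': 239.96766087900414, 'world_from_camera': array([[ 0.12041641,  0.80345263, -0.58306412,  1.30961717],
       [ 0.99268803, -0.10241742,  0.06388384, -0.15880819],
       [-0.00838828, -0.58649343, -0.80991054,  1.09046793],
       [ 0.        ,  0.        ,  0.        ,  1.        ]])}
{'fx': 449.5424485463805, 'fy': 449.5424485463805, 'cx': 316.2005622155831, 'cy': 241.54806225909002, 'world_from_camera': array([[-1.15512243e-02, -9.89294320e-01,  1.45476177e-01,
         4.01818931e-01],
       [-9.99931596e-01,  1.16954933e-02,  1.36454832e-04,
        -6.49780904e-02],
       [-1.83640964e-03, -1.45464649e-01, -9.89361745e-01,
         9.68332412e-01],
       [ 0.00000000e+00,  0.00000000e+00,  0.00000000e+00,
         1.00000000e+00]])}
{'t': 0.1, 'qpos': array([-1.38621794,  0.33382573,  0.03987201,  1.46619353, -0.01336457,
        1.34328702, -0.05850394]), 'joint_vel': array([ 9.01335274e-04, -2.94423462e-03,  2.19848363e-03, -1.18091963e-03,
        9.51187787e-04,  6.18052674e-05,  1.17941840e-04]), 'effort': array([ 3.99860524e-03, -6.57817984e+01,  1.33988477e+00, -4.04712760e+01,
       -5.98286698e-02,  4.09126282e-02,  4.24724089e-05]), 'tcp_pos': array([0.18190774, 0.62358419, 0.22175235]), 'tcp_rot': array([ 1.41418709e-01,  9.89949607e-01, -7.23227909e-04, -3.75758476e-05]), 'wrist_force': array([-0.41440274,  0.67253514, -1.18772841]), 'moment': array([ 0.01792654,  0.0320961 , -0.01775028]), 'opening': 0.9991537101802058}
```

View pics/scene0.png

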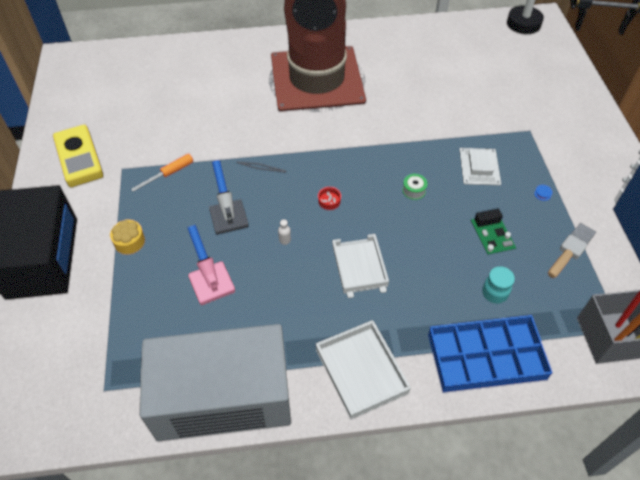

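View pics/top0.png

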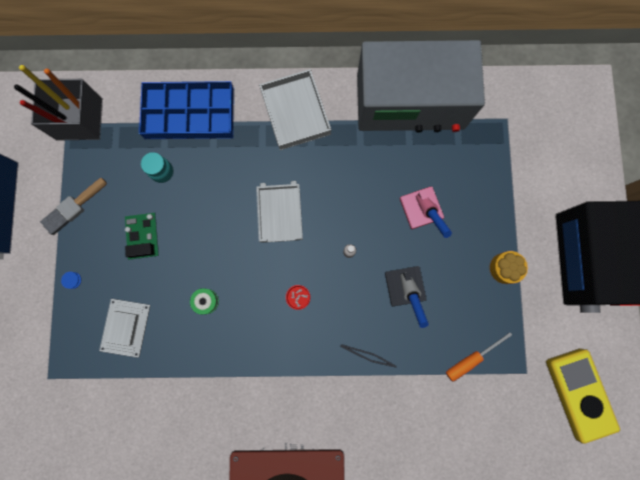

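```bash
cat > h.py <<'E'
import numpy as np, cv2, json
from station import env
def ray(n,u,v):
    c=env.camera_info(n);T=c['world_from_camera']
    d=T[:3,:3]@np.array([(u-c['cx'])/c['fx'],(v-c['cy'])/c['fy'],1]);return T[:3,3],d
def p2w(n,u,v,z):
    o,d=ray(n,u,v);return (o+d*(z-o[2])/d[2])[:2]
def w2p(n,p):
    c=env.camera_info(n);T=np.linalg.inv(c['world_from_camera']);q=T[:3,:3]@np.array(p)+T[:3,3]
    return np.array([c['fx']*q[0]/q[2]+c['cx'],c['fy']*q[1]/q[2]+c['cy']])
def crop(src,box,k,out):
    im=cv2.imread(src);x0,y0,x1,y1=box
    c=cv2.resize(im[y0:y1,x0:x1],None,fx=k,fy=k,interpolation=cv2.INTER_CUBIC)
    st=10 
    for x in range((x0//10+1)*10,x1,10):
        cv2.line(c,((x-x0)*k,0),((x-x0)*k,6 if x%50 else 14),(0,255,255),1)
        if x%20==0: cv2.putText(c,str(x),((x-x0)*k-10,24),0,.4,(0,255,255),1)
    for y in range((y0//10+1)*10,y1,10):
        cv2.line(c,(0,(y-y0)*k),(6,(y-y0)*k),(0,255,255),1)
        if y%20==0: cv2.putText(c,str(y),(8,(y-y0)*k+4),0,.4,(0,255,255),1)
    cv2.imwrite(out,c)
E
python3 - <<'E'
from h import *
crop('pics/top0.png',(90,140,220,350),3,'pics/ca.png')
crop('pics/top0.png',(190,140,320,330),3,'pics/cb.png')
crop('pics/top0.png',(330,170,540,350),3,'pics/cc.png')
a=cv2.imread('pics/ca.png');b=cv2.imread('pics/cb.png')
h=max(a.shape[0],b.shape[0])
f=lambda i:cv2.copyMakeBorder(i,0,h-i.shape[0],0,8,0)
o=np.hstack([f(a),f(b)]);print(o.shape);cv2.imwrite('pics/cab.png',o[:600])
E
```

```text
(630, 796, 3)
```

View pics/cab.png

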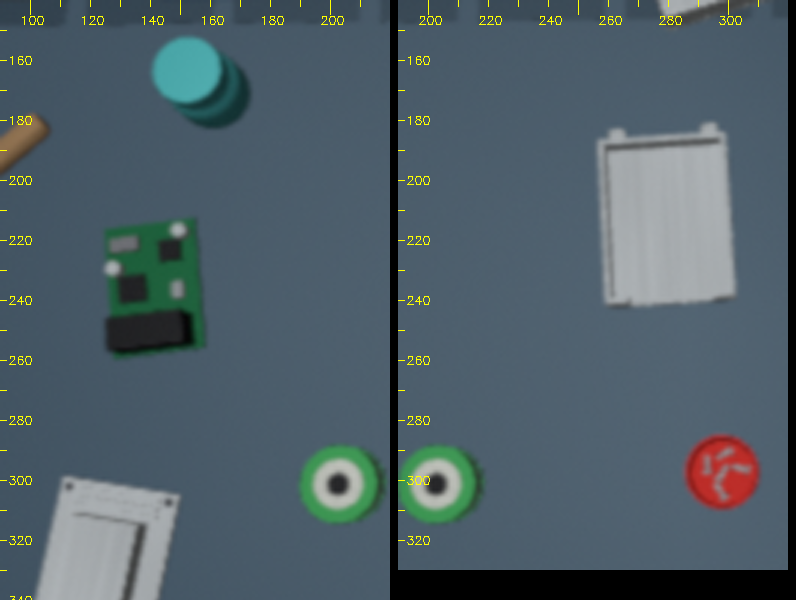

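View pics/cc.png

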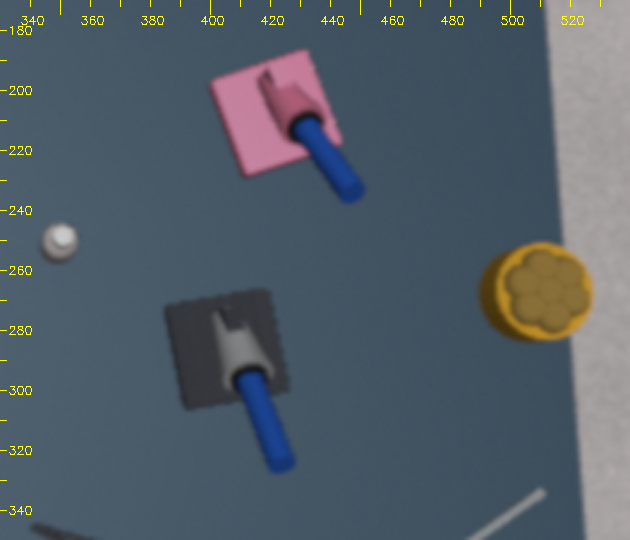

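```bash
python3 - <<'E'
from h import *
crop('pics/top0.png',(90,285,165,365),7,'pics/cd.png')
crop('pics/scene0.png',(320,130,530,310),3,'pics/sa.png')
def quad(name,pts,z):
    w=np.array([p2w('top',*p,z) for p in pts]);e=[np.linalg.norm(w[i]-w[(i+1)%4]) for i in range(4)]
    a=(w[0]+w[1]-w[2]-w[3]); print(name,w.mean(0).round(4),'edges',np.round(e,4),'ang of far dir deg',np.degrees(np.arctan2(a[1],a[0])).round(2))
quad('case',[(256.3,186.7),(299,184.3),(302.7,238.7),(259,241.3)],.022)
quad('board',[(125,216.3),(155,213),(158.7,255.7),(127.7,259)],.004)
f=lambda x,y:(330+x/3,170+y/3)
for z in(.005,.01):quad('stand',[f(164,305),f(268,289),f(289,391),f(185,409)],z)
print('tin',p2w('top',*f(545,293),.045),'reel',p2w('top',203,301.3,.03),'dish',p2w('top',298,297.3,.022))
print('jar',p2w('top',90+187/3,140+70/3,.062),'drop',p2w('top',330+62/3,170+237/3,.065))
print('pink iron end',p2w('top',*f(350,190),.11),'iron end',p2w('top',*f(281,463),.11))
E
```

```text
case [0.605  0.0138] edges [0.0927 0.1197 0.0932 0.1199] ang of far dir deg 3.31
board [0.5606 0.3145] edges [0.0657 0.095  0.0669 0.0946] ang of far dir deg 6.78
stand [ 0.4452 -0.2543] edges [0.0756 0.0735 0.075  0.0747] ang of far dir deg 9.31
stand [ 0.445  -0.2533] edges [0.0752 0.0731 0.0746 0.0744] ang of far dir deg 9.31
tin [ 0.47853909 -0.46622954] reel [0.41753855 0.17093409] dish [ 0.42366323 -0.02545455]
jar [0.70457306 0.27614587] drop [ 0.51856229 -0.13449494]
pink iron end [ 0.54110297 -0.31735358] iron end [ 0.36849487 -0.26487234]
```

View pics/cd.png

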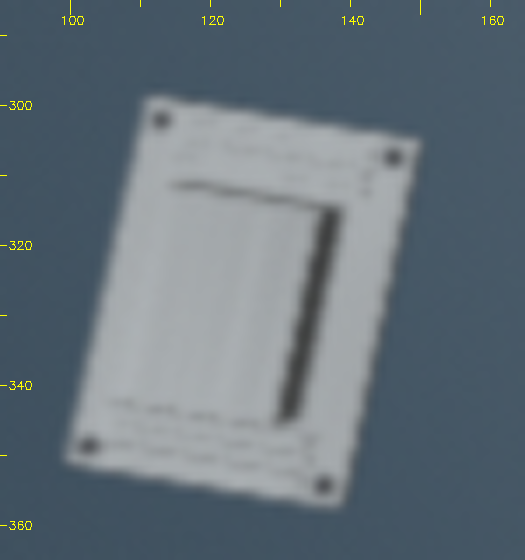

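View pics/sa.png

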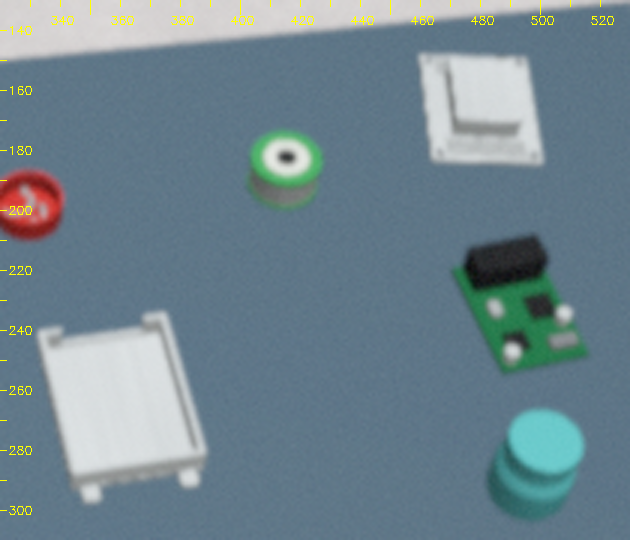

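```bash
cat >> h.py <<'E'
from scipy.spatial.transform import Rotation as R
def plan(x,y,z,jaw=None):
    s=env.state();r=R.from_quat(s['tcp_rot']);M=r.as_matrix()
    a=np.degrees(np.arctan2(M[1,1],M[0,1]))
    if jaw is None: jaw=a
    d=(jaw-a+90)%180-90; A=np.radians(a+d)
    yv=np.array([np.cos(A),np.sin(A),0]);zv=np.array([0,0,-1.]);xv=np.cross(yv,zv)
    T=np.stack([xv,yv,zv],1)
    rv=(r.inv()*R.from_matrix(T)).as_rotvec(degrees=True)
    D=np.array([x,y,z])-s['tcp_pos']
    print('t %.1f tcp %s jaw %.1f q1 %.2f q7 %.2f open %.2f F %s'%(s['t'],s['tcp_pos'].round(4),a,s['qpos'][0],s['qpos'][6],s['opening'],s['wrist_force'].round(1)))
    print(' rot',rv.round(2),'| world d',D.round(4),'| tool now',(M.T@D).round(4),'| tool after turn',(T.T@D).round(4))
E
python3 - <<'E'
from h import *
g=lambda x,y:(90+x/7,285+y/7)
w=lambda pts,z:np.array([p2w('top',*p,z) for p in pts])
def q(n,W):
    a=W[0]+W[1]-W[2]-W[3];print(n,W.mean(0).round(4),[np.linalg.norm(W[i]-W[(i+1)%4]).round(4) for i in range(4)],np.degrees(np.arctan2(a[1],a[0])).round(2))
q('lid',w([g(146,96),g(419,141),g(342,506),g(66,460)],.005))
s=lambda x,y:(320+x/3,130+y/3)
ws=lambda pts,z:np.array([p2w('scene',*p,z) for p in pts])
q('case s',ws([s(206,448),s(75,477),s(38,330),s(166,313)],.022))
q('lid s',ws([s(543,163),s(432,160),s(419,54),s(528,58)],.005))
q('board s',ws([s(587,353),s(505,372),s(453,271),s(540,252)],.004))
print('reel',p2w('scene',*s(286,158),.03),'dish',p2w('scene',*s(28,200),.02))
plan(.3564,.3553,.15,0)
E
```

```text
lid [0.3646 0.3408] [np.float64(0.0849), np.float64(0.1092), np.float64(0.0844), np.float64(0.1093)] -9.6
case s [0.6037 0.0156] [np.float64(0.092), np.float64(0.1237), np.float64(0.0925), np.float64(0.1154)] 3.44
lid s [0.3638 0.342 ] [np.float64(0.0845), np.float64(0.1127), np.float64(0.0867), np.float64(0.1114)] -10.29
board s [0.5601 0.3166] [np.float64(0.063), np.float64(0.0933), np.float64(0.0691), np.float64(0.0932)] 5.65
reel [0.41679722 0.17184437] dish [ 0.4245098 -0.0248121]
t 0.1 tcp [0.1819 0.6236 0.2218] jaw 73.7 q1 -1.39 q7 -0.06 open 1.00 F [-0.4  0.7 -1.2]
 rot [-7.000e-02  6.000e-02  7.374e+01] | world d [ 0.1745 -0.2683 -0.0718] | tool now [-0.2426 -0.2086  0.0721] | tool after turn [-0.2683  0.1745  0.0718]
```

```bash
python3 -c "
from h import *
plan(.3645,.341,.1,80.3)"
```

```text
t 0.1 tcp [0.1819 0.6236 0.2218] jaw 73.7 q1 -1.39 q7 -0.06 open 1.00 F [-0.4  0.7 -1.2]
 rot [-0.08  0.   -6.56] | world d [ 0.1826 -0.2826 -0.1218] | tool now [-0.2544 -0.22    0.1221] | tool after turn [-0.2276 -0.2478  0.1218]
```

Emit:
drive_tool(
  targets=[
    [0,0,-6.5,0,0,0,1],
    [0,0,0,-0.025,-0.027,0.012,1],
    [0,0,0,-0.025,-0.027,0.012,1],
    [0,0,0,-0.025,-0.027,0.012,1],
    [0,0,0,-0.025,-0.027,0.012,1],
    [0,0,0,-0.025,-0.027,0.012,1],
    [0,0,0,-0.025,-0.027,0.012,1],
    [0,0,0,-0.025,-0.027,0.012,1],
    [0,0,0,-0.025,-0.027,0.012,1],
    [0,0,0,-0.025,-0.027,0.012,1],
    [0,0,0,0,0,0,1],
    [0,0,0,0,0,0,1],
  ],
)

```text
t: 1.1
tcp_pos: [0.3661, 0.3328, 0.1035]
tcp_rot: [0.08, 0.997, -0.003, -0.003]
wrist_force: [0.0, 1.6, 0.2]
opening: 1.001
```

```bash
python3 -c "
from h import *
plan(.3645,.341,.009,80.3)"
```

```text
t 1.1 tcp [0.3661 0.3328 0.1035] jaw 80.8 q1 -1.02 q7 0.61 open 1.00 F [0.  1.6 0.2]
 rot [-0.36 -0.33  0.51] | world d [-0.0016  0.0082 -0.0945] | tool now [0.0024 0.0084 0.0945] | tool after turn [0.003  0.0078 0.0945]
```

Emit:
drive_tool(
  targets=[
    [-0.3,-0.3,0.5,0.003,0.008,0.02,1],
    [0,0,0,0,0,0.02,1],
    [0,0,0,0,0,0.02,1],
    [0,0,0,0,0,0.015,1],
    [0,0,0,0,0,0.01,1],
    [0,0,0,0,0,0,1],
  ],
)

```text
t: 1.6
tcp_pos: [0.3636, 0.3446, 0.0165]
tcp_rot: [0.084, 0.996, 0.001, 0.0]
wrist_force: [0.4, -1.1, -0.2]
opening: 1.001
```

```bash
python3 - <<'E'
from h import *
plan(.3645,.341,.009,80.3)
for n in("scene","top"):
    cv2.imwrite(f"pics/{n}1.png",env.get_image(n)[:,:,::-1])
crop('pics/scene1.png',(420,80,560,200),5,'pics/s1.png')
E
```

```text
t 1.6 tcp [0.3636 0.3446 0.0165] jaw 80.3 q1 -1.02 q7 0.61 open 1.00 F [ 0.4 -1.1 -0.2]
 rot [0.12 0.03 0.05] | world d [ 0.0009 -0.0036 -0.0075] | tool now [-0.0014 -0.0034  0.0075] | tool after turn [-0.0015 -0.0034  0.0075]
```

View pics/s1.png

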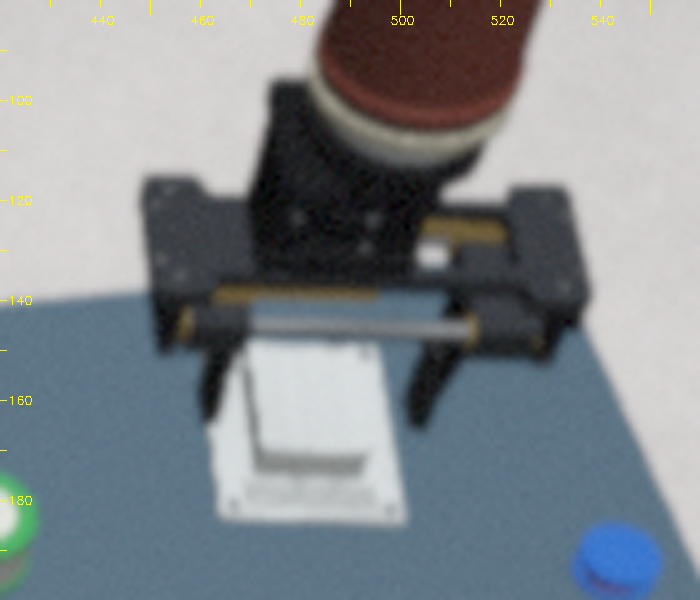

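Emit:
drive_tool(
  targets=[
    [0,0,0,-0.001,-0.003,0.007,1],
    [0,0,0,0,0,0,0],
    [0,0,0,0,0,0,0],
    [0,0,0,0,0,0,0],
    [0,0,0,0,0,0,0],
    [0,0,0,0,0,0,0],
    [0,0,0,0,0,0,0],
    [0,0,0,0,0,0,0],
    [0,0,0,0,0,0,0],
  ],
  grip_force=30,
)

```text
t: 2.45
tcp_pos: [0.367, 0.3443, 0.0149]
tcp_rot: [0.084, 0.996, 0.005, 0.003]
wrist_force: [-0.4, -0.1, -2.1]
opening: 0.571
```

```bash
python3 - <<'E'
from h import *
plan(.599,.1216,.15,93.4)
E
```

```text
t 2.5 tcp [0.367  0.3443 0.0149] jaw 80.3 q1 -1.01 q7 0.62 open 0.57 F [-0.4 -0.1 -2.1]
 rot [  0.54   0.34 -13.07] | world d [ 0.232  -0.2227  0.1351] | tool now [-0.2667 -0.1792 -0.1357] | tool after turn [-0.2184 -0.2361 -0.1351]
```

Emit:
drive_tool(
  targets=[
    [0,0,0,0,0,-0.01,0],
    [0,0,0,0,0,-0.02,0],
    [0,0,0,0,0,-0.03,0],
    [0,0,0,0,0,-0.03,0],
    [0,0,0,0,0,-0.03,0],
    [0,0,0,0,0,0,0],
  ],
  grip_force=40,
)

```text
t: 2.95
tcp_pos: [0.3644, 0.3406, 0.1402]
tcp_rot: [0.085, 0.996, 0.002, 0.001]
wrist_force: [0.5, 1.0, -1.1]
opening: 0.567
```

```bash
python3 - <<'E'
from h import *
plan(.599,.1216,.12,93.4)
for n in("scene",):
    cv2.imwrite(f"pics/{n}2.png",env.get_image(n)[:,:,::-1])
crop('pics/scene2.png',(420,40,560,160),5,'pics/s2.png')
E
```

```text
t 3.0 tcp [0.3644 0.3406 0.1402] jaw 80.3 q1 -1.03 q7 0.58 open 0.57 F [ 0.5  1.  -1.1]
 rot [  0.17   0.11 -13.11] | world d [ 0.2346 -0.219  -0.0202] | tool now [-0.2682 -0.1764  0.0201] | tool after turn [-0.2212 -0.2326  0.0202]
```

View pics/s2.png

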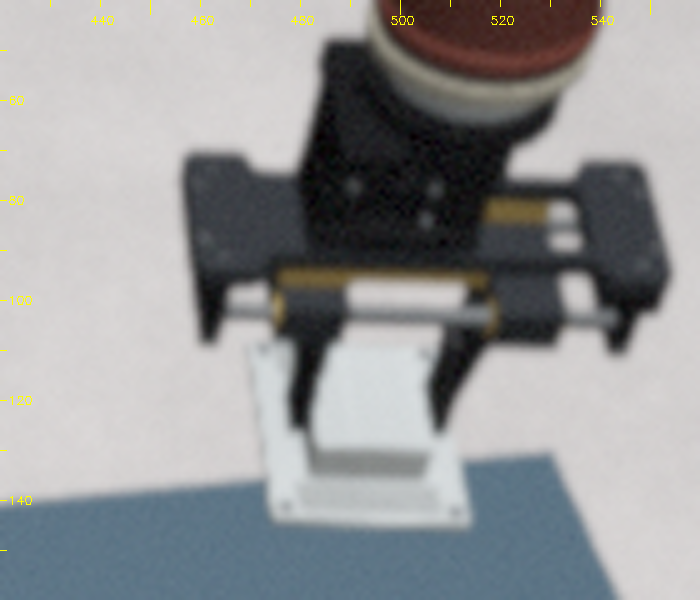

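Emit:
drive_tool(
  targets=[
    [0.1,0,-4.4,0,0,0,0],
    [0.1,0.1,-4.4,0,0,0,0],
    [0,0,-4.3,0,0,0,0],
    [0,0,0,-0.012,-0.012,0,0],
    [0,0,0,-0.024,-0.025,0,0],
    [0,0,0,-0.024,-0.025,0,0],
    [0,0,0,-0.024,-0.025,0,0],
    [0,0,0,-0.024,-0.025,0,0],
    [0,0,0,-0.024,-0.025,0,0],
    [0,0,0,-0.024,-0.025,0,0],
    [0,0,0,-0.024,-0.025,0,0],
    [0,0,0,-0.024,-0.025,0,0],
    [0,0,0,-0.01,-0.012,0,0],
    [0,0,0,0,0,0,0],
    [0,0,0,0,0,0,0],
  ],
)

```text
t: 4.25
tcp_pos: [0.5946, 0.1192, 0.1264]
tcp_rot: [-0.039, 0.999, -0.006, -0.008]
wrist_force: [-0.2, 0.6, -1.8]
opening: 0.568
```

```bash
python3 - <<'E'
from h import *
plan(.599,.1216,.05,93.4)
E
```

```text
t 4.2 tcp [0.5946 0.1192 0.1264] jaw 94.5 q1 -0.61 q7 1.49 open 0.57 F [-0.2  0.6 -1.8]
 rot [-0.68 -0.97  1.11] | world d [ 0.0044  0.0024 -0.0764] | tool now [-0.0059  0.0029  0.0763] | tool after turn [-0.0046  0.0021  0.0764]
```

Emit:
drive_tool(
  targets=[
    [-0.7,-1.0,1.1,-0.005,0.002,0,0],
    [0,0,0,0,0,0.02,0],
    [0,0,0,0,0,0.02,0],
    [0,0,0,0,0,0.02,0],
    [0,0,0,0,0,0.015,0],
    [0,0,0,0,0,0.01,0],
    [0,0,0,0,0,0,0],
    [0,0,0,0,0,0,0],
  ],
)

```text
t: 4.92
tcp_pos: [0.5945, 0.1327, 0.0369]
tcp_rot: [-0.031, 1.0, 0.005, 0.001]
wrist_force: [-0.8, -0.1, -1.8]
opening: 0.57
```

```bash
python3 - <<'E'
from h import *
plan(.599,.1216,.016,93.4)
for n in("scene","top"):
    cv2.imwrite(f"pics/{n}3.png",env.get_image(n)[:,:,::-1])
crop('pics/scene3.png',(310,150,470,300),4,'pics/s3.png')
E
```

```text
t 4.9 tcp [0.5945 0.1327 0.0369] jaw 93.6 q1 -0.60 q7 1.50 open 0.57 F [-0.8 -0.1 -1.8]
 rot [0.55 0.17 0.16] | world d [ 0.0045 -0.0111 -0.0209] | tool now [-0.0037 -0.0116  0.0208] | tool after turn [-0.0038 -0.0113  0.0209]
```

View pics/s3.png

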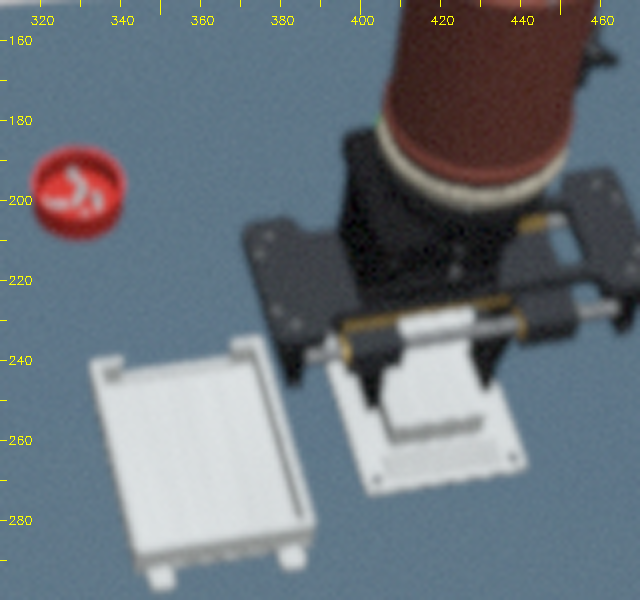

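Emit:
drive_tool(
  targets=[
    [0.4,0.1,0.2,-0.004,-0.011,0.004,0],
    [0,0,0,0,0,0.008,0],
    [0,0,0,0,0,0.005,0],
    [0,0,0,0,0,0,0],
    [0,0,0,0,0,0,0],
  ],
)

```text
t: 5.43
tcp_pos: [0.6028, 0.1208, 0.022]
tcp_rot: [-0.029, 1.0, 0.002, 0.004]
wrist_force: [0.8, -0.1, -1.7]
opening: 0.568
```

```bash
python3 - <<'E'
from h import *
plan(.599,.1216,.016,93.4)
E
```

```text
t 5.4 tcp [0.6028 0.1208 0.022 ] jaw 93.3 q1 -0.58 q7 1.52 open 0.57 F [ 0.8 -0.1 -1.7]
 rot [ 0.19  0.43 -0.12] | world d [-0.0038  0.0008 -0.006 ] | tool now [0.0038 0.001  0.006 ] | tool after turn [0.0037 0.001  0.006 ]
```

Emit:
drive_tool(
  targets=[
    [0.2,0.4,0,0.003,0.001,0.004,0],
    [0,0,0,0,0,0.003,0],
    [0,0,0,0,0,0,0],
    [0,0,0,0,0,0,0],
  ],
)

```text
t: 5.77
tcp_pos: [0.5999, 0.1216, 0.0152]
tcp_rot: [-0.028, 1.0, -0.0, 0.0]
wrist_force: [-0.4, -0.5, -0.4]
opening: 0.569
```

```bash
python3 - <<'E'
from h import *
plan(.599,.1216,.016,93.4)
E
```

```text
t 5.8 tcp [0.5999 0.1216 0.0152] jaw 93.3 q1 -0.58 q7 1.52 open 0.57 F [-0.4 -0.5 -0.4]
 rot [-0.01  0.02 -0.15] | world d [-0.0009 -0.      0.0008] | tool now [ 0.0009  0.     -0.0008] | tool after turn [ 0.0009  0.     -0.0008]
```

Emit:
drive_tool(
  targets=[
    [0,0,0,0,0,0.001,0.72],
    [0,0,0,0,0,0,0.72],
    [0,0,0,0,0,0,0.72],
    [0,0,0,0,0,0,0.72],
    [0,0,0,0,0,-0.01,0.72],
    [0,0,0,0,0,-0.02,0.72],
    [0,0,0,0,0,-0.03,0.72],
    [0,0,0,0,0,-0.035,1],
    [0,0,0,0,0,-0.035,1],
    [0,0,0,0,0,0,1],
  ],
)

```text
t: 6.6
tcp_pos: [0.5987, 0.1215, 0.151]
tcp_rot: [-0.028, 1.0, -0.001, -0.001]
wrist_force: [2.0, 0.7, 0.9]
opening: 0.863
```

```bash
python3 - <<'E'
from h import *
# dish: jaw choose
for j in (60,90): plan(.424,-.025,.14,j)
E
```

```text
t 6.6 tcp [0.5987 0.1215 0.151 ] jaw 93.2 q1 -0.62 q7 1.47 open 0.86 F [2.  0.7 0.9]
 rot [-0.12 -0.1  33.25] | world d [-0.1747 -0.1465 -0.011 ] | tool now [ 0.1827 -0.1364  0.0116] | tool after turn [ 0.078  -0.2142  0.011 ]
t 6.6 tcp [0.5987 0.1215 0.151 ] jaw 93.2 q1 -0.62 q7 1.47 open 0.86 F [2.  0.7 0.9]
 rot [-0.08 -0.13  3.25] | world d [-0.1747 -0.1465 -0.011 ] | tool now [ 0.1827 -0.1364  0.0116] | tool after turn [ 0.1747 -0.1465  0.011 ]
```

Emit:
drive_tool(
  targets=[
    [0,0,3.2,0.01,-0.008,0,1],
    [0,0,0,0.022,-0.0185,0,1],
    [0,0,0,0.022,-0.0185,0,1],
    [0,0,0,0.022,-0.0185,0,1],
    [0,0,0,0.022,-0.0185,0,1],
    [0,0,0,0.022,-0.0185,0,1],
    [0,0,0,0.022,-0.0185,0,1],
    [0,0,0,0.022,-0.0185,0,1],
    [0,0,0,0.01,-0.008,0.03,1],
    [0,0,0,0,0,0.03,1],
    [0,0,0,0,0,0,1],
  ],
)

```text
t: 7.52
tcp_pos: [0.4238, -0.0284, 0.0996]
tcp_rot: [0.001, 1.0, 0.005, 0.01]
wrist_force: [-2.2, 0.1, 0.0]
opening: 0.999
```

```bash
python3 - <<'E'
from h import *
plan(.424,-.025,.05,90)
for n in("scene","top"):
    cv2.imwrite(f"pics/{n}4.png",env.get_image(n)[:,:,::-1])
crop('pics/top4.png',(190,150,330,320),4,'pics/t4.png')
E
```

```text
t 7.5 tcp [ 0.4238 -0.0284  0.0996] jaw 89.9 q1 -0.56 q7 1.52 open 1.00 F [-2.2  0.1  0. ]
 rot [ 0.56  1.16 -0.09] | world d [ 0.0002  0.0034 -0.0496] | tool now [0.0008 0.0029 0.0496] | tool after turn [-0.0002  0.0034  0.0496]
```

View pics/t4.png

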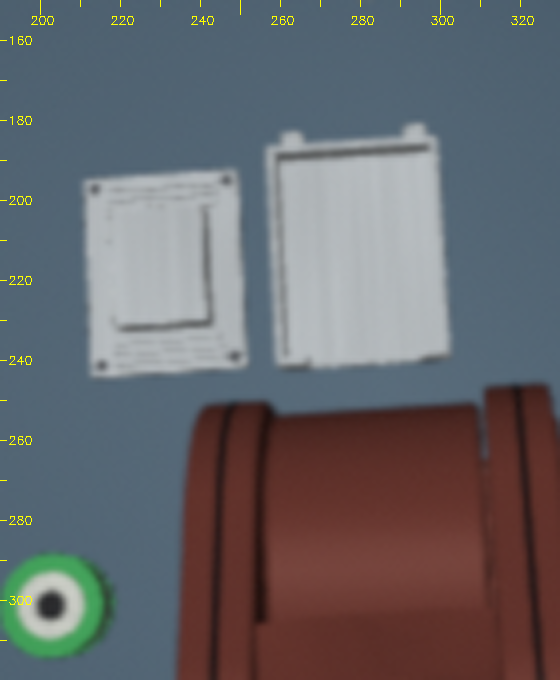

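```bash
python3 - <<'E'
from h import *
W=np.array([p2w('top',*p,.005) for p in [(211,195.5),(249,192.5),(251.3,241.3),(213,243.8)]])
a=W[0]+W[1]-W[2]-W[3];A=np.degrees(np.arctan2(a[1],a[0]));c=W.mean(0);print(c,A,[np.linalg.norm(W[i]-W[i-1]).round(4) for i in range(4)])
d=c-np.array([.6045,.0145]);t=np.radians(3.35);print(d@[np.cos(t),np.sin(t)],d@[-np.sin(t),np.cos(t)])
E
```

```text
[0.59745444 0.12041755] 3.4000573688909044 [np.float64(0.1076), np.float64(0.0837), np.float64(0.1089), np.float64(0.083)]
-0.0008442034915686703 0.10614826265238504
```

Emit:
drive_tool(
  targets=[
    [0.6,1.2,0,0,0.0035,0,1],
    [0,0,0,0,0,0.015,1],
    [0,0,0,0,0,0.015,1],
    [0,0,0,0,0,0.015,1],
    [0,0,0,0,0,0,1],
  ],
)

```text
t: 8.03
tcp_pos: [0.435, -0.0205, 0.0657]
tcp_rot: [-0.001, 1.0, -0.001, 0.005]
wrist_force: [-1.3, 0.8, 0.5]
opening: 0.999
```

```bash
python3 - <<'E'
from h import *
plan(.424,-.025,.006,90)
E
```

```text
t 8.0 tcp [ 0.435  -0.0205  0.0657] jaw 90.2 q1 -0.57 q7 1.54 open 1.00 F [-1.3  0.8  0.5]
 rot [-0.08  0.55  0.16] | world d [-0.011  -0.0045 -0.0597] | tool now [ 0.0116 -0.0044  0.0596] | tool after turn [ 0.011  -0.0045  0.0597]
```

Emit:
drive_tool(
  targets=[
    [0,0.5,0.2,0.011,-0.0045,0,1],
    [0,0,0,0,0,0.01,1],
    [0,0,0,0,0,0,1],
    [0,0,0,0,0,0,1],
  ],
)

```text
t: 8.37
tcp_pos: [0.4265, -0.024, 0.059]
tcp_rot: [-0.001, 1.0, -0.001, 0.001]
wrist_force: [0.9, -0.7, -0.2]
opening: 0.998
```

```bash
python3 - <<'E'
from h import *
plan(.424,-.025,.006,90)
print(env.state()['qpos'].round(3))
E
```

```text
t 8.4 tcp [ 0.4265 -0.024   0.059 ] jaw 90.1 q1 -0.56 q7 1.54 open 1.00 F [ 0.9 -0.7 -0.2]
 rot [-0.12  0.15  0.07] | world d [-0.0025 -0.001  -0.053 ] | tool now [ 0.0026 -0.0009  0.053 ] | tool after turn [ 0.0025 -0.001   0.053 ]
[-0.563  0.029  0.526  2.193 -0.016  0.921  1.545]
```

Fine; continue down.

Emit:
drive_tool(
  targets=[
    [0,0,0,0.002,-0.001,0.01,1],
    [0,0,0,0.001,0,0.012,1],
    [0,0,0,0.001,0,0.012,1],
    [0,0,0,0,0,0.008,1],
    [0,0,0,0,0,0,1],
  ],
)

```text
t: 8.78
tcp_pos: [0.424, -0.0248, 0.0158]
tcp_rot: [-0.001, 1.0, -0.0, 0.003]
wrist_force: [-0.1, 0.0, 0.1]
opening: 0.998
```

```bash
python3 - <<'E'
from h import *
plan(.424,-.025,.006,90)
print(env.state()['qpos'].round(3))
cv2.imwrite(f"pics/scene5.png",env.get_image("scene")[:,:,::-1])
crop('pics/scene5.png',(260,120,400,240),5,'pics/s5.png')
E
```

```text
t 8.8 tcp [ 0.424  -0.0248  0.0158] jaw 90.1 q1 -0.55 q7 1.60 open 1.00 F [-0.1  0.   0.1]
 rot [-0.03  0.4   0.07] | world d [ 0.     -0.0002 -0.0098] | tool now [ 0.0001 -0.0002  0.0098] | tool after turn [-0.     -0.0002  0.0098]
[-0.549  0.106  0.529  2.236 -0.073  0.808  1.599]
```

View pics/s5.png

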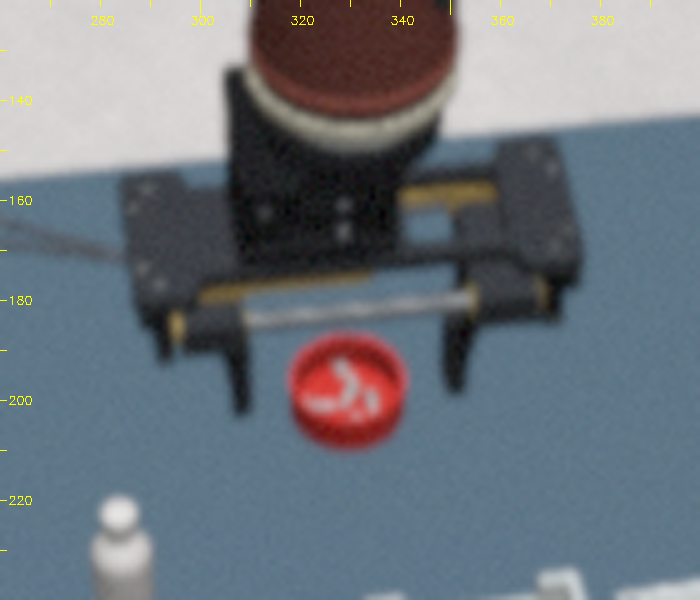

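Emit:
drive_tool(
  targets=[
    [0,0.3,0,0,0,0.01,1],
    [0,0,0,0,0,0,0],
    [0,0,0,0,0,0,0],
    [0,0,0,0,0,0,0],
    [0,0,0,0,0,0,0],
    [0,0,0,0,0,0,0],
    [0,0,0,0,0,0,0],
    [0,0,0,0,0,0,0],
    [0,0,0,0,0,0,0],
  ],
  grip_force=20,
)

```text
t: 9.58
tcp_pos: [0.4264, -0.0249, 0.0095]
tcp_rot: [-0.0, 1.0, 0.0, 0.003]
wrist_force: [0.1, 0.4, -1.1]
opening: 0.584
```

```bash
python3 - <<'E'
from h import *
plan(.598,.121,.1,93.4)
E
```

```text
t 9.6 tcp [ 0.4264 -0.0249  0.0095] jaw 90.0 q1 -0.54 q7 1.61 open 0.58 F [ 0.1  0.4 -1.1]
 rot [ 0.01  0.34 -3.38] | world d [0.1716 0.1459 0.0905] | tool now [-0.1722  0.1459 -0.0895] | tool after turn [-0.18    0.1355 -0.0905]
```

Emit:
drive_tool(
  targets=[
    [0,0,0,0,0,-0.01,0],
    [0,0,0,0,0,-0.02,0],
    [0,0,0,0,0,-0.03,0],
    [0,0,0,0,0,-0.03,0],
    [0,0.3,-3.4,0,0,0,0],
    [0,0,0,-0.01,0.008,0,0],
    [0,0,0,-0.02,0.015,0,0],
    [0,0,0,-0.02,0.015,0,0],
    [0,0,0,-0.02,0.015,0,0],
    [0,0,0,-0.02,0.015,0,0],
    [0,0,0,-0.02,0.015,0,0],
    [0,0,0,-0.02,0.015,0,0],
    [0,0,0,-0.02,0.015,0,0],
    [0,0,0,-0.02,0.015,0,0],
    [0,0,0,-0.01,0.007,0,0],
    [0,0,0,0,0,0,0],
    [0,0,0,0,0,0,0],
  ],
)

```text
t: 11.0
tcp_pos: [0.6031, 0.1253, 0.1151]
tcp_rot: [-0.029, 1.0, -0.0, 0.001]
wrist_force: [0.4, -0.6, -0.7]
opening: 0.588
```

```bash
python3 - <<'E'
from h import *
plan(.599,.121,.036,93.4)
cv2.imwrite(f"pics/scene6.png",env.get_image("scene")[:,:,::-1])
crop('pics/scene6.png',(320,110,480,290),3,'pics/s6.png')
E
```

```text
t 11.0 tcp [0.6031 0.1253 0.1151] jaw 93.3 q1 -0.64 q7 1.49 open 0.59 F [ 0.4 -0.6 -0.7]
 rot [-0.02  0.14 -0.11] | world d [-0.0041 -0.0043 -0.0791] | tool now [ 0.0045 -0.004   0.0791] | tool after turn [ 0.0043 -0.004   0.0791]
```

View pics/s6.png

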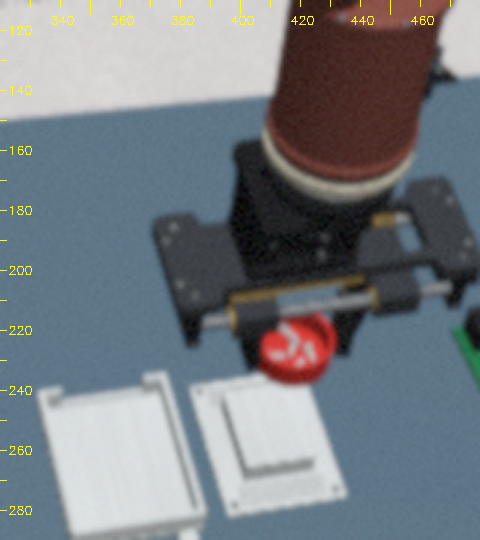

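Emit:
drive_tool(
  targets=[
    [0,0.1,0,0.004,-0.004,0.01,0],
    [0,0,0,0,0,0.018,0],
    [0,0,0,0,0,0.018,0],
    [0,0,0,0,0,0.012,0],
    [0,0,0,0,0,0.005,0],
    [0,0,0,0,0,0,0],
    [0,0,0,0,0,0,0],
  ],
)

```text
t: 11.63
tcp_pos: [0.5941, 0.1138, 0.0499]
tcp_rot: [-0.025, 1.0, -0.0, -0.0]
wrist_force: [-0.3, 0.2, -0.7]
opening: 0.589
```

```bash
python3 - <<'E'
from h import *
plan(.599,.121,.036,93.4)
E
```

```text
t 11.6 tcp [0.5941 0.1138 0.0499] jaw 92.9 q1 -0.62 q7 1.52 open 0.59 F [-0.3  0.2 -0.7]
 rot [-0.03 -0.04 -0.48] | world d [ 0.0049  0.0072 -0.0139] | tool now [-0.0053  0.007   0.0139] | tool after turn [-0.0054  0.0069  0.0139]
```

Emit:
drive_tool(
  targets=[
    [0,0,-0.4,-0.005,0.007,0,0],
    [0,0,0,0,0,0.006,0],
    [0,0,0,0,0,0,0],
    [0,0,0,0,0,0,0],
  ],
)

```text
t: 11.97
tcp_pos: [0.6006, 0.1221, 0.0457]
tcp_rot: [-0.029, 1.0, 0.0, 0.001]
wrist_force: [0.8, 0.1, -1.5]
opening: 0.582
```

```bash
python3 - <<'E'
from h import *
plan(.599,.121,.036,93.4)
E
```

```text
t 12.0 tcp [0.6006 0.1221 0.0457] jaw 93.4 q1 -0.62 q7 1.52 open 0.58 F [ 0.8  0.1 -1.5]
 rot [ 0.04  0.15 -0.04] | world d [-0.0016 -0.0011 -0.0097] | tool now [ 0.0017 -0.001   0.0097] | tool after turn [ 0.0017 -0.001   0.0097]
```

Emit:
drive_tool(
  targets=[
    [0,0,0,0.001,-0.001,0.005,0],
    [0,0,0,0,0,0.004,0],
    [0,0,0,0,0,0,0],
    [0,0,0,0,0,0,0],
  ],
)

```text
t: 12.3
tcp_pos: [0.6, 0.1212, 0.0363]
tcp_rot: [-0.03, 1.0, 0.0, 0.002]
wrist_force: [-0.0, 0.3, -1.4]
opening: 0.587
```

```bash
python3 - <<'E'
from h import *
plan(.599,.121,.035,93.4)
E
```

```text
t 12.3 tcp [0.6    0.1212 0.0363] jaw 93.4 q1 -0.62 q7 1.53 open 0.59 F [-0.   0.3 -1.4]
 rot [ 0.05  0.2  -0.01] | world d [-0.001  -0.0002 -0.0013] | tool now [ 0.001  -0.0002  0.0013] | tool after turn [ 0.001  -0.0002  0.0013]
```

Emit:
drive_tool(
  targets=[
    [0,0,0,0.0005,0,0.0015,0],
    [0,0,0,0,0,0,0],
    [0,0,0,0,0,0,0.75],
    [0,0,0,0,0,0,0.75],
    [0,0,0,0,0,0,0.75],
    [0,0,0,0,0,-0.01,0.75],
    [0,0,0,0,0,-0.02,0.75],
    [0,0,0,0,0,-0.03,0.75],
    [0,0,0,0,0,-0.03,1],
    [0,0,0,0,0,-0.02,1],
    [0,0,0,0,0,0,1],
  ],
)

```text
t: 13.22
tcp_pos: [0.5984, 0.12, 0.1521]
tcp_rot: [-0.029, 1.0, -0.0, 0.001]
wrist_force: [0.3, -0.1, -0.0]
opening: 0.896
```

```bash
python3 - <<'E'
from h import *
# board: connector centre = origin -20mm; board centre=origin+14mm => conn = centre-34mm along x
c=np.array([.5603,.3155]);t=np.radians(6.3);cc=c-.034*np.array([np.cos(t),np.sin(t)]);print(cc)
plan(*cc,.12,6.3)
E
```

```text
[0.52650533 0.31176903]
t 13.2 tcp [0.5984 0.12   0.1521] jaw 93.3 q1 -0.65 q7 1.48 open 0.90 F [ 0.3 -0.1 -0. ]
 rot [7.000e-02 1.100e-01 8.701e+01] | world d [-0.0719  0.1917 -0.0321] | tool now [0.0608 0.1956 0.0319] | tool after turn [ 0.1985 -0.0504  0.0321]
```

Emit:
drive_tool(
  targets=[
    [0,0,6.7,0,0,0,1],
    [0,0,6.7,0,0,0,1],
    [0,0,6.7,0,0,0,1],
    [0,0,6.7,0,0,0,1],
    [0,0,6.7,0,0,0,1],
    [0,0,6.7,0,0,0,1],
    [0,0,6.7,0,0,0,1],
    [0,0,6.7,0,0,0,1],
    [0,0,6.7,0,0,0,1],
    [0,0,6.7,0,0,0,1],
    [0,0,6.7,0,0,0,1],
    [0,0,6.7,0,0,0,1],
    [0,0,6.6,0,0,0,1],
    [0,0,0,0,0,0,1],
  ],
)

```text
t: 14.38
tcp_pos: [0.5991, 0.1195, 0.1595]
tcp_rot: [0.695, 0.719, 0.005, 0.002]
wrist_force: [-0.3, -0.3, 1.0]
opening: 1.004
```

```bash
python3 - <<'E'
from h import *
plan(.5265,.3118,.12,6.3)
for n in("scene","top"):
    cv2.imwrite(f"pics/{n}7.png",env.get_image(n)[:,:,::-1])
crop('pics/scene7.png',(450,200,530,270),7,'pics/s7.png')
crop('pics/top7.png',(110,200,310,320),4,'pics/t7.png')
E
```

```text
t 14.4 tcp [0.5991 0.1195 0.1595] jaw 1.9 q1 -0.86 q7 -0.03 open 1.00 F [-0.3 -0.3  1. ]
 rot [ 0.54 -0.23 -4.39] | world d [-0.0726  0.1923 -0.0395] | tool now [ 0.1945 -0.0665  0.0397] | tool after turn [ 0.1991 -0.051   0.0395]
```

View pics/s7.png

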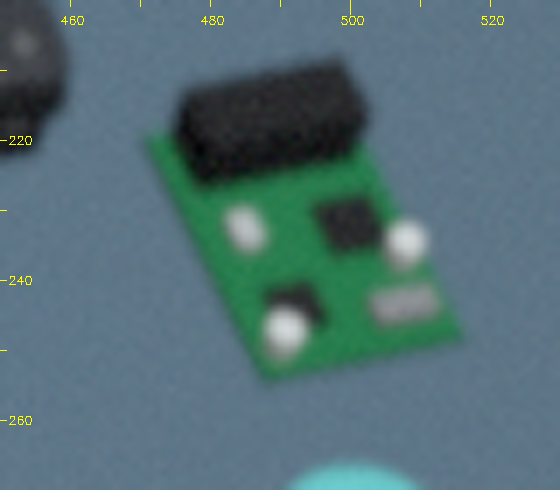

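View pics/t7.png

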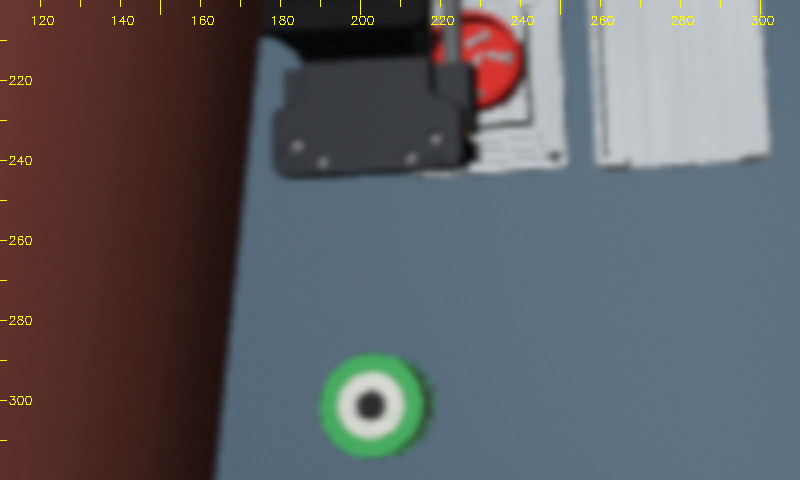

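```bash
python3 - <<'E'
from h import *
print(p2w('scene',488.9,214,.03))
E
```

```text
[0.52524931 0.31037219]
```

Emit:
drive_tool(
  targets=[
    [0.5,-0.2,-4.4,0,0,0,1],
    [0,0,0,0.014,-0.0035,0.003,1],
    [0,0,0,0.022,-0.0058,0.003,1],
    [0,0,0,0.022,-0.0058,0.003,1],
    [0,0,0,0.022,-0.0058,0.003,1],
    [0,0,0,0.022,-0.0058,0.003,1],
    [0,0,0,0.022,-0.0058,0.003,1],
    [0,0,0,0.022,-0.0058,0.003,1],
    [0,0,0,0.022,-0.0058,0.003,1],
    [0,0,0,0.02,-0.005,0.003,1],
    [0,0,0,0.01,-0.003,0.003,1],
    [0,0,0,0,0,0,1],
    [0,0,0,0,0,0,1],
  ],
)

```text
t: 15.57
tcp_pos: [0.5111, 0.3254, 0.1266]
tcp_rot: [0.655, 0.756, 0.002, -0.001]
wrist_force: [0.9, -0.4, 0.7]
opening: 0.999
```

```bash
python3 - <<'E'
from h import *
plan(.5265,.3118,.05,6.3)
cv2.imwrite("pics/scene8.png",env.get_image("scene")[:,:,::-1])
crop('pics/scene8.png',(350,130,550,290),4,'pics/s8.png')
E
```

```text
t 15.6 tcp [0.5111 0.3254 0.1266] jaw 8.1 q1 -1.15 q7 -0.31 open 1.00 F [ 0.9 -0.4  0.7]
 rot [ 0.05 -0.25  1.84] | world d [ 0.0154 -0.0136 -0.0766] | tool now [-0.016   0.0132  0.0766] | tool after turn [-0.0152  0.0138  0.0766]
```

View pics/s8.png

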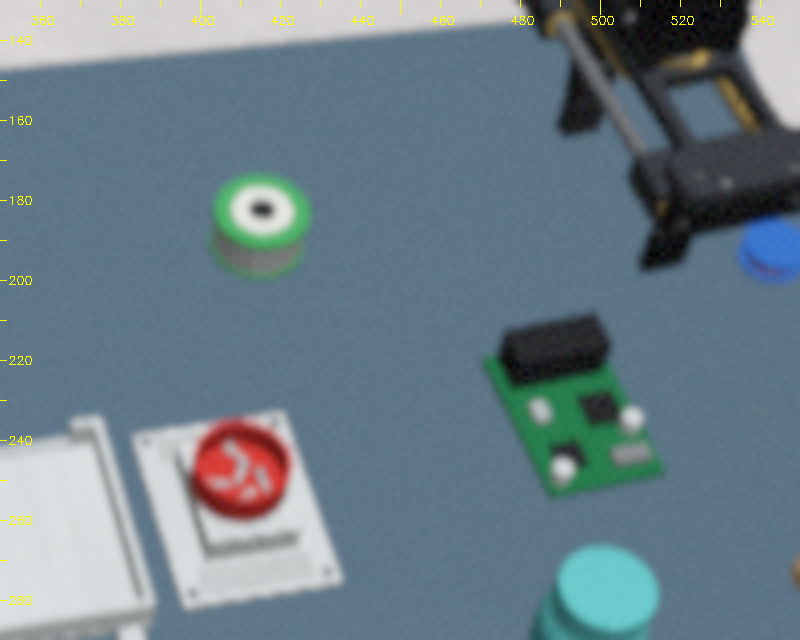

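```bash
python3 - <<'E'
from h import *
print('dish',p2w('scene',410.2,245.4,.047))
L=[(383.5,239),(421,233),(435.3,276),(397,282)]
print('lid',np.mean([p2w('scene',*p,.005) for p in L],0))
E
```

```text
dish [0.59728201 0.11924102]
lid [0.5977225  0.12178492]
```

Emit:
drive_tool(
  targets=[
    [0,0,1.8,-0.008,0.007,0,1],
    [0,0,0,-0.008,0.007,0.01,1],
    [0,0,0,0,0,0.02,1],
    [0,0,0,0,0,0.02,1],
    [0,0,0,0,0,0.01,1],
    [0,0,0,0,0,0,1],
  ],
)

```text
t: 16.12
tcp_pos: [0.5365, 0.2999, 0.0678]
tcp_rot: [0.675, 0.738, 0.004, 0.001]
wrist_force: [-0.8, -0.6, 0.0]
opening: 1.004
```

```bash
python3 - <<'E'
from h import *
plan(.5262,.3113,.018,6.3)
E
```

```text
t 16.1 tcp [0.5365 0.2999 0.0678] jaw 5.1 q1 -1.08 q7 -0.26 open 1.00 F [-0.8 -0.6  0. ]
 rot [ 0.44 -0.24 -1.24] | world d [-0.0103  0.0114 -0.0498] | tool now [ 0.0121 -0.0097  0.0498] | tool after turn [ 0.0125 -0.009   0.0498]
```

Emit:
drive_tool(
  targets=[
    [0.3,-0.2,-1.2,0.01,-0.007,0,1],
    [0,0,0,0,0,0,1],
    [0,0,0,0,0,0.01,1],
    [0,0,0,0,0,0,1],
  ],
)

```text
t: 16.45
tcp_pos: [0.5304, 0.3084, 0.0598]
tcp_rot: [0.668, 0.744, 0.002, 0.001]
wrist_force: [-0.6, -0.4, -0.3]
opening: 0.997
```

```bash
python3 - <<'E'
from h import *
plan(.5262,.3113,.018,6.3)
E
```

```text
t 16.4 tcp [0.5304 0.3084 0.0598] jaw 6.1 q1 -1.09 q7 -0.26 open 1.00 F [-0.6 -0.4 -0.3]
 rot [ 0.25 -0.06 -0.18] | world d [-0.0042  0.0029 -0.0418] | tool now [ 0.0033 -0.0041  0.0418] | tool after turn [ 0.0034 -0.0039  0.0418]
```

Emit:
drive_tool(
  targets=[
    [0.2,0,0,0.0035,-0.004,0.008,1],
    [0,0,0,0,0,0.01,1],
    [0,0,0,0,0,0.01,1],
    [0,0,0,0,0,0.004,1],
    [0,0,0,0,0,0,1],
    [0,0,0,0,0,0,1],
  ],
)

```text
t: 16.95
tcp_pos: [0.5253, 0.3128, 0.0245]
tcp_rot: [0.668, 0.744, 0.001, -0.0]
wrist_force: [0.2, -0.2, -0.0]
opening: 0.998
```

```bash
python3 - <<'E'
from h import *
plan(.5262,.3113,.018,6.3)
cv2.imwrite("pics/scene9.png",env.get_image("scene")[:,:,::-1])
crop('pics/scene9.png',(430,150,550,270),5,'pics/s9.png')
E
```

```text
t 16.9 tcp [0.5253 0.3128 0.0245] jaw 6.2 q1 -1.08 q7 -0.24 open 1.00 F [ 0.2 -0.2 -0. ]
 rot [ 0.05 -0.09 -0.1 ] | world d [ 0.0009 -0.0015 -0.0065] | tool now [-0.0016  0.0007  0.0065] | tool after turn [-0.0015  0.0007  0.0065]
```

View pics/s9.png

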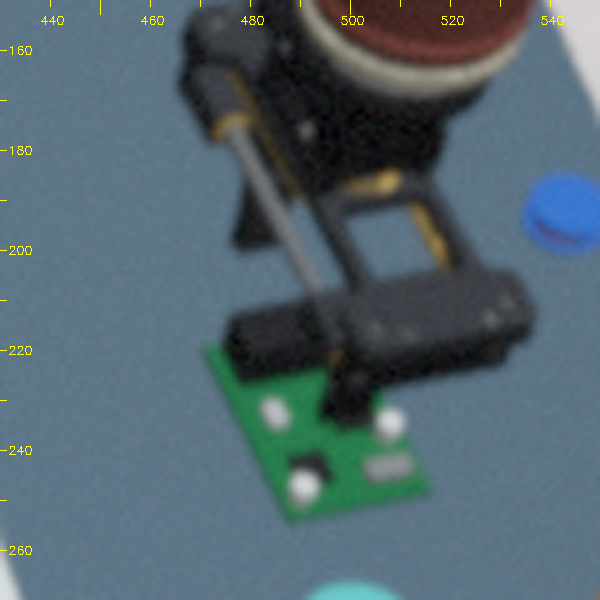

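Emit:
drive_tool(
  targets=[
    [0,0,0,-0.0015,0.0007,0.006,1],
    [0,0,0,0,0,0,0.6],
    [0,0,0,0,0,0,0.3],
    [0,0,0,0,0,0,0],
    [0,0,0,0,0,0,0],
    [0,0,0,0,0,0,0],
    [0,0,0,0,0,0,0],
    [0,0,0,0,0,0,0],
    [0,0,0,0,0,0,0],
    [0,0,0,0,0,0,0],
    [0,0,0,0,0,0,0],
    [0,0,0,0,0,0,0],
    [0,0,0,0,0,0,0],
  ],
  grip_force=25,
)

```text
t: 18.08
tcp_pos: [0.5275, 0.3114, 0.0196]
tcp_rot: [0.668, 0.744, 0.002, -0.0]
wrist_force: [-0.2, 0.7, -0.0]
opening: 0.27
```

```bash
python3 - <<'E'
from h import *
plan(.5262,.3113,.018,6.3)
cv2.imwrite("pics/scene10.png",env.get_image("scene")[:,:,::-1])
crop('pics/scene10.png',(430,150,550,270),5,'pics/s10.png')
E
```

```text
t 18.1 tcp [0.5275 0.3114 0.0196] jaw 6.2 q1 -1.07 q7 -0.24 open 0.27 F [-0.2  0.7 -0. ]
 rot [ 0.18 -0.18 -0.14] | world d [-0.0013 -0.0001 -0.0016] | tool now [ 0.     -0.0013  0.0016] | tool after turn [ 0.     -0.0013  0.0016]
```

View pics/s10.png

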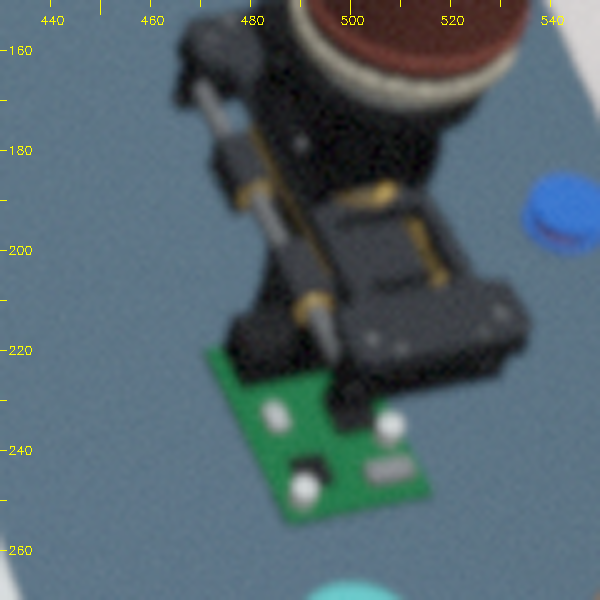

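Emit:
drive_tool(
  targets=[
    [0,0,0,0,0,0,0],
    [0,0,0,0,0,-0.01,0],
    [0,0,0,0,0,-0.02,0],
    [0,0,0,0,0,-0.03,0],
    [0,0,0,0,0,-0.03,0],
    [0,0,0,0,0,-0.02,0],
    [0,0,0,0,0,0,0],
    [0,0,0,0,0,0,0],
  ],
  grip_force=40,
)

```text
t: 18.8
tcp_pos: [0.526, 0.3094, 0.1361]
tcp_rot: [0.669, 0.744, 0.0, -0.0]
wrist_force: [-0.4, 0.4, -1.2]
opening: 0.272
```

```bash
python3 - <<'E'
from h import *
t=np.radians(3.35);p=np.array([.6045,.0145])-.034*np.array([np.cos(t),np.sin(t)]);print(p)
plan(*p,.15,3.35)
cv2.imwrite("pics/scene11.png",env.get_image("scene")[:,:,::-1])
crop('pics/scene11.png',(430,110,550,230),5,'pics/s11.png')
E
```

```text
[0.5705581 0.0125132]
t 18.8 tcp [0.526  0.3094 0.1361] jaw 6.1 q1 -1.13 q7 -0.31 open 0.27 F [-0.4  0.4 -1.2]
 rot [ 0.   -0.03  2.73] | world d [ 0.0445 -0.2969  0.0139] | tool now [-0.3     0.0128 -0.014 ] | tool after turn [-0.299   0.0271 -0.0139]
```

View pics/s11.png

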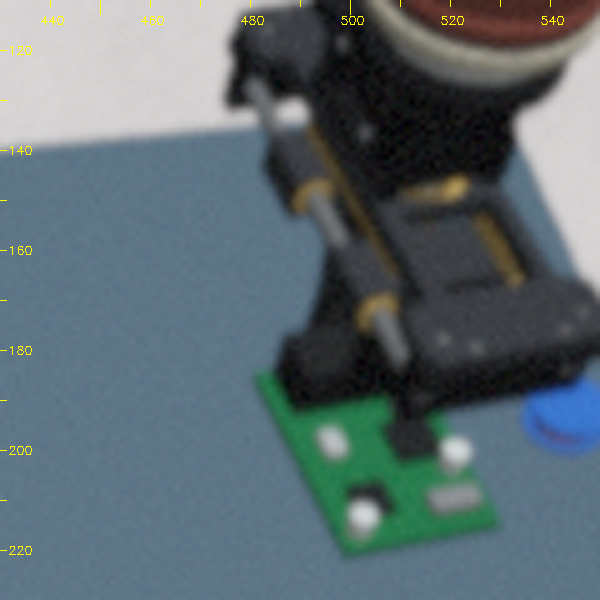

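Emit:
drive_tool(
  targets=[
    [0,0,2.7,0,0,0,0],
    [0,0,0,-0.012,0.001,-0.002,0],
    [0,0,0,-0.024,0.0022,-0.001,0],
    [0,0,0,-0.024,0.0022,-0.001,0],
    [0,0,0,-0.024,0.0022,-0.001,0],
    [0,0,0,-0.024,0.0022,-0.001,0],
    [0,0,0,-0.024,0.0022,-0.001,0],
    [0,0,0,-0.024,0.0022,-0.001,0],
    [0,0,0,-0.024,0.0022,-0.001,0],
    [0,0,0,-0.024,0.0022,-0.001,0],
    [0,0,0,-0.024,0.0022,-0.001,0],
    [0,0,0,-0.02,0.0022,-0.001,0],
    [0,0,0,-0.01,0.001,0,0],
    [0,0,0,0,0,0,0],
    [0,0,0,0,0,0,0],
  ],
)

```text
t: 20.1
tcp_pos: [0.5576, 0.0281, 0.1362]
tcp_rot: [0.682, 0.732, -0.012, -0.003]
wrist_force: [-0.9, 0.0, -0.9]
opening: 0.27
```

```bash
python3 - <<'E'
from h import *
plan(.5706,.0125,.08,3.35)
E
```

```text
t 20.1 tcp [0.5576 0.0281 0.1362] jaw 4.0 q1 -0.80 q7 0.12 open 0.27 F [-0.9  0.  -0.9]
 rot [-1.2   0.65  0.69] | world d [ 0.013  -0.0156 -0.0562] | tool now [-0.0158  0.013   0.0561] | tool after turn [-0.0163  0.012   0.0562]
```

Emit:
drive_tool(
  targets=[
    [-1.1,0.6,0.7,-0.008,0.006,0,0],
    [0,0,0,-0.006,0.005,0.015,0],
    [0,0,0,0,0,0.018,0],
    [0,0,0,0,0,0.012,0],
    [0,0,0,0,0,0,0],
    [0,0,0,0,0,0,0],
  ],
)

```text
t: 20.6
tcp_pos: [0.5709, 0.0196, 0.0885]
tcp_rot: [0.684, 0.73, 0.002, -0.0]
wrist_force: [-0.2, -0.7, -0.1]
opening: 0.269
```

```bash
python3 - <<'E'
from h import *
plan(.5706,.0125,.045,3.35)
E
```

```text
t 20.6 tcp [0.5709 0.0196 0.0885] jaw 3.7 q1 -0.74 q7 0.19 open 0.27 F [-0.2 -0.7 -0.1]
 rot [ 0.15 -0.17  0.36] | world d [-0.0003 -0.0071 -0.0435] | tool now [-0.0072 -0.0009  0.0435] | tool after turn [-0.0071 -0.0007  0.0435]
```

Emit:
drive_tool(
  targets=[
    [0.1,-0.2,0.3,-0.007,-0.001,0.008,0],
    [0,0,0,0,0,0.015,0],
    [0,0,0,0,0,0.01,0],
    [0,0,0,0,0,0,0],
    [0,0,0,0,0,0,0],
  ],
)

```text
t: 21.02
tcp_pos: [0.5717, 0.013, 0.0555]
tcp_rot: [0.685, 0.728, 0.001, 0.001]
wrist_force: [-0.6, 0.1, -0.9]
opening: 0.27
```

```bash
python3 - <<'E'
from h import *
plan(.5706,.0125,.025,3.35)
for n in("scene","top"):
  cv2.imwrite(f"pics/{n}12.png",env.get_image(n)[:,:,::-1])
crop('pics/scene12.png',(310,170,450,310),4,'pics/s12.png')
crop('pics/top12.png',(230,150,330,290),4,'pics/t12.png')
a=cv2.imread('pics/s12.png');b=cv2.imread('pics/t12.png')
cv2.imwrite('pics/st12.png',np.hstack([a[:560,:390],b[:560]]))
E
```

```text
t 21.0 tcp [0.5717 0.013  0.0555] jaw 3.5 q1 -0.71 q7 0.23 open 0.27 F [-0.6  0.1 -0.9]
 rot [0.22 0.01 0.15] | world d [-0.0011 -0.0005 -0.0305] | tool now [-0.0004 -0.0013  0.0305] | tool after turn [-0.0004 -0.0012  0.0305]
```

View pics/st12.png

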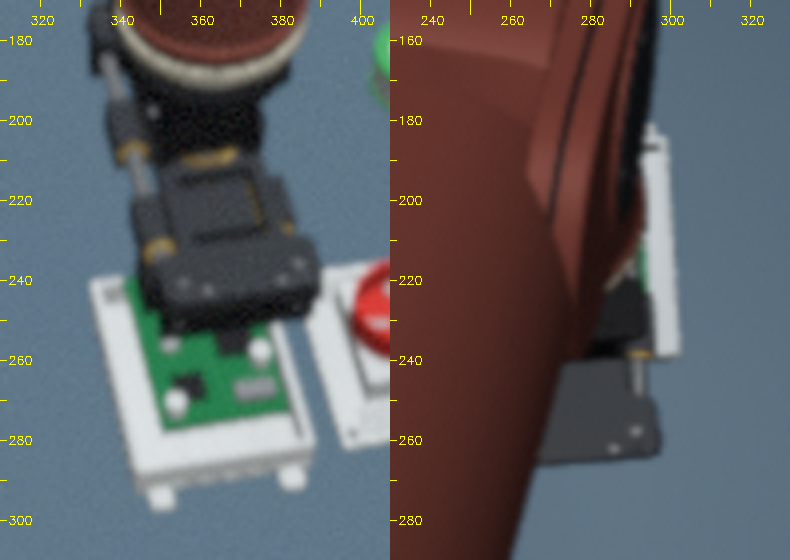

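```bash
python3 - <<'E'
from h import *
t=np.radians(3.35);
for p in [(350.75,277.5),(382.5,272.5)]:
    w=p2w('scene',*p,.04);d=w-[.6045,.0145];print(w,d@[np.cos(t),np.sin(t)],d@[-np.sin(t),np.cos(t)])
E
```

```text
[ 0.65479067 -0.01326663] 0.048582180422178954 -0.0306579309471701
[0.65105969 0.05186245] 0.04866341101742901 0.03457787492483757
```

Emit:
drive_tool(
  targets=[
    [0.2,0,0.1,0,-0.001,0.01,0],
    [0,0,0,0,0,0.01,0],
    [0,0,0,0,0,0.005,0],
    [0,0,0,0,0,0,0],
    [0,0,0,0,0,0,0],
  ],
)

```text
t: 21.53
tcp_pos: [0.5718, 0.0134, 0.0296]
tcp_rot: [0.686, 0.728, 0.001, 0.001]
wrist_force: [0.1, -0.7, -0.6]
opening: 0.271
```

```bash
python3 - <<'E'
from h import *
plan(.5706,.0125,.0238,3.35)
E
```

```text
t 21.5 tcp [0.5718 0.0134 0.0296] jaw 3.4 q1 -0.69 q7 0.25 open 0.27 F [ 0.1 -0.7 -0.6]
 rot [ 0.15 -0.04  0.07] | world d [-0.0012 -0.0009 -0.0058] | tool now [-0.0008 -0.0013  0.0058] | tool after turn [-0.0008 -0.0013  0.0058]
```

Emit:
drive_tool(
  targets=[
    [0.1,0,0,-0.001,-0.001,0.004,0],
    [0,0,0,0,0,0.002,0],
    [0,0,0,0,0,0,0],
    [0,0,0,0,0,0,0],
  ],
)

```text
t: 21.87
tcp_pos: [0.5711, 0.0121, 0.0236]
tcp_rot: [0.686, 0.728, 0.001, -0.0]
wrist_force: [-0.2, 0.2, 0.2]
opening: 0.267
```

```bash
python3 - <<'E'
from h import *
plan(.5706,.0125,.0238,3.35)
E
```

```text
t 21.9 tcp [0.5711 0.0121 0.0236] jaw 3.4 q1 -0.69 q7 0.26 open 0.27 F [-0.2  0.2  0.2]
 rot [ 0.06 -0.06  0.06] | world d [-0.0005  0.0004  0.0002] | tool now [ 0.0005 -0.0005 -0.0002] | tool after turn [ 0.0005 -0.0005 -0.0002]
```

Emit:
drive_tool(
  targets=[
    [0,0,0,0,0,0,0.42],
    [0,0,0,0,0,0,0.42],
    [0,0,0,0,0,0,0.42],
    [0,0,0,0,0,-0.01,0.42],
    [0,0,0,0,0,-0.02,0.42],
    [0,0,0,0,0,-0.03,0.6],
    [0,0,0,0,0,-0.035,1],
    [0,0,0,0,0,-0.035,1],
    [0,0,0,0,0,0,1],
  ],
)

```text
t: 22.62
tcp_pos: [0.5698, 0.0104, 0.1605]
tcp_rot: [0.687, 0.727, -0.001, -0.0]
wrist_force: [1.2, -0.2, 0.2]
opening: 0.64
```

```bash
python3 - <<'E'
from h import *
plan(.417,.171,.13,-20.7)
plan(.417,.171,.13,10)
E
```

```text
t 22.6 tcp [0.5698 0.0104 0.1605] jaw 3.3 q1 -0.78 q7 0.14 open 0.64 F [ 1.2 -0.2  0.2]
 rot [-0.09  0.11 23.98] | world d [-0.1528  0.1606 -0.0305] | tool now [ 0.1691 -0.1433  0.0306] | tool after turn [ 0.0962 -0.1997  0.0305]
t 22.6 tcp [0.5698 0.0104 0.1605] jaw 3.3 q1 -0.78 q7 0.14 open 0.64 F [ 1.2 -0.2  0.2]
 rot [-0.12  0.09 -6.72] | world d [-0.1528  0.1606 -0.0305] | tool now [ 0.1691 -0.1433  0.0306] | tool after turn [ 0.1847 -0.1226  0.0305]
```

Emit:
drive_tool(
  targets=[
    [0,0,6,0,0,0,1],
    [0,0,6,0,0,0,1],
    [0,0,6,0,0,0,1],
    [0,0,6,0,0,0,1],
    [0,0,0,0.005,-0.01,0,1],
    [0,0,0,0.011,-0.022,0,1],
    [0,0,0,0.011,-0.022,0,1],
    [0,0,0,0.011,-0.022,0,1],
    [0,0,0,0.011,-0.022,0,1],
    [0,0,0,0.011,-0.022,0,1],
    [0,0,0,0.011,-0.022,0,1],
    [0,0,0,0.011,-0.022,0.01,1],
    [0,0,0,0.01,-0.02,0.01,1],
    [0,0,0,0.005,-0.01,0,1],
    [0,0,0,0,0,0,1],
    [0,0,0,0,0,0,1],
  ],
)

```text
t: 23.95
tcp_pos: [0.4257, 0.1763, 0.1517]
tcp_rot: [0.831, 0.556, 0.009, 0.002]
wrist_force: [-0.1, -0.1, 0.2]
opening: 1.001
```

```bash
python3 - <<'E'
from h import *
plan(.417,.171,.05,-20.7)
for n in("scene","top"):
  cv2.imwrite(f"pics/{n}13.png",env.get_image(n)[:,:,::-1])
crop('pics/scene13.png',(310,170,450,310),4,'pics/s13.png')
E
```

```text
t 23.9 tcp [0.4257 0.1763 0.1517] jaw -22.4 q1 -1.22 q7 -0.91 open 1.00 F [-0.1 -0.1  0.2]
 rot [ 0.74 -0.72 -1.7 ] | world d [-0.0087 -0.0053 -0.1017] | tool now [-0.0095 -0.0073  0.1015] | tool after turn [-0.008  -0.0062  0.1017]
```

View pics/s13.png

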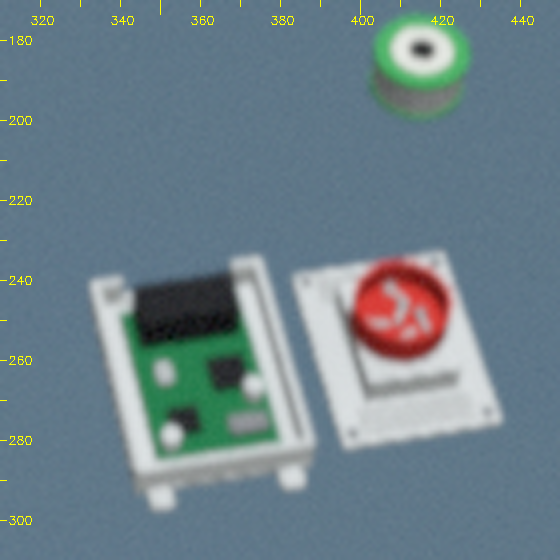

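Emit:
drive_tool(
  targets=[
    [0.7,-0.7,-1.6,-0.006,-0.004,0.01,1],
    [0,0,0,0,0,0.02,1],
    [0,0,0,0,0,0.025,1],
    [0,0,0,0,0,0.02,1],
    [0,0,0,0,0,0.01,1],
    [0,0,0,0,0,0,1],
    [0,0,0,0,0,0,1],
  ],
)

```text
t: 24.63
tcp_pos: [0.429, 0.1654, 0.0671]
tcp_rot: [0.827, 0.562, 0.004, 0.002]
wrist_force: [-0.1, -0.1, -0.1]
opening: 1.001
```

```bash
python3 - <<'E'
from h import *
plan(.417,.171,.012,-20.7)
E
```

```text
t 24.6 tcp [0.429  0.1654 0.0671] jaw -21.6 q1 -1.19 q7 -0.76 open 1.00 F [-0.1 -0.1 -0.1]
 rot [ 0.44 -0.24 -0.86] | world d [-0.012   0.0056 -0.0551] | tool now [ 0.0005 -0.0136  0.055 ] | tool after turn [ 0.001  -0.0132  0.0551]
```

Emit:
drive_tool(
  targets=[
    [0.4,-0.2,-0.8,0.001,-0.012,0,1],
    [0,0,0,0,-0.001,0.01,1],
    [0,0,0,0,-0.001,0.01,1],
    [0,0,0,0,0,0,1],
    [0,0,0,0,0,0,1],
  ],
)

```text
t: 25.05
tcp_pos: [0.4174, 0.1725, 0.048]
tcp_rot: [0.823, 0.568, 0.002, -0.001]
wrist_force: [-0.1, 1.0, 0.3]
opening: 0.998
```

```bash
python3 - <<'E'
from h import *
plan(.417,.171,.012,-20.7)
E
```

```text
t 25.1 tcp [0.4174 0.1725 0.048 ] jaw -20.8 q1 -1.20 q7 -0.74 open 1.00 F [-0.1  1.   0.3]
 rot [ 0.11 -0.27 -0.06] | world d [-0.0004 -0.0015 -0.036 ] | tool now [-0.0017  0.0001  0.036 ] | tool after turn [-0.0016  0.0001  0.036 ]
```

Emit:
drive_tool(
  targets=[
    [0.1,-0.2,0,-0.0015,0,0.01,1],
    [0,0,0,0,0,0.012,1],
    [0,0,0,0,0,0.01,1],
    [0,0,0,0,0,0.004,1],
    [0,0,0,0,0,0,1],
    [0,0,0,0,0,0,1],
  ],
)

```text
t: 25.55
tcp_pos: [0.4173, 0.171, 0.0089]
tcp_rot: [0.823, 0.568, 0.001, -0.0]
wrist_force: [0.9, -0.4, -0.5]
opening: 1.0
```

```bash
python3 - <<'E'
from h import *
plan(.417,.171,.012,-20.7)
cv2.imwrite("pics/scene14.png",env.get_image("scene")[:,:,::-1])
crop('pics/scene14.png',(340,100,480,230),4,'pics/s14.png')
E
```

```text
t 25.6 tcp [0.4173 0.171  0.0089] jaw -20.7 q1 -1.16 q7 -0.67 open 1.00 F [ 0.9 -0.4 -0.5]
 rot [ 0.03 -0.05 -0.04] | world d [-0.0003 -0.      0.0031] | tool now [-0.0001 -0.0003 -0.0031] | tool after turn [-0.0001 -0.0003 -0.0031]
```

View pics/s14.png

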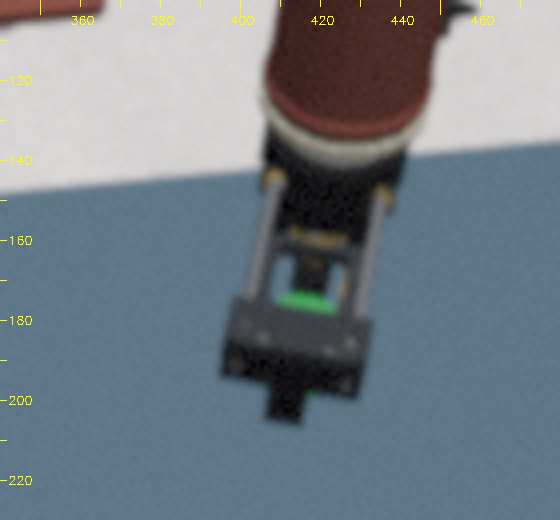

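Emit:
drive_tool(
  targets=[
    [0,0,0,0,0,0,0],
    [0,0,0,0,0,0,0],
    [0,0,0,0,0,0,0],
    [0,0,0,0,0,0,0],
    [0,0,0,0,0,0,0],
    [0,0,0,0,0,0,0],
    [0,0,0,0,0,0,0],
    [0,0,0,0,0,0,0],
  ],
  grip_force=35,
)

```text
t: 26.27
tcp_pos: [0.4182, 0.1719, 0.0106]
tcp_rot: [0.823, 0.568, 0.002, -0.001]
wrist_force: [1.2, -0.8, -1.3]
opening: 0.614
```

Emit:
drive_tool(
  targets=[
    [0,0,0,0,0,-0.01,0],
    [0,0,0,0,0,-0.02,0],
    [0,0,0,0,0,-0.035,0],
    [0,0,0,0,0,-0.035,0],
    [0,0,0,0,0,-0.035,0],
    [0,0,0,0,0,-0.035,0],
    [0,0,0,0,0,-0.03,0],
    [0,0,0,0,0,0,0],
    [0,0,0,0,0,0,0],
  ],
)

```text
t: 27.02
tcp_pos: [0.416, 0.1659, 0.2226]
tcp_rot: [0.825, 0.565, -0.001, 0.002]
wrist_force: [0.5, 0.0, -3.6]
opening: 0.609
```

```bash
python3 - <<'E'
from h import *
plan(.54,-.05,.22,-20.7)
plan(.4625,-.3615,.22,-20.7)
E
```

```text
t 27.0 tcp [0.416  0.1659 0.2226] jaw -21.2 q1 -1.26 q7 -0.95 open 0.61 F [ 0.5  0.  -3.6]
 rot [ 0.12  0.15 -0.45] | world d [ 0.124  -0.2159 -0.0026] | tool now [-0.1566  0.1936  0.0034] | tool after turn [-0.1581  0.1923  0.0026]
t 27.0 tcp [0.416  0.1659 0.2226] jaw -21.2 q1 -1.26 q7 -0.95 open 0.61 F [ 0.5  0.  -3.6]
 rot [ 0.12  0.15 -0.45] | world d [ 0.0465 -0.5274 -0.0026] | tool now [-0.4751  0.2337  0.0043] | tool after turn [-0.4769  0.2299  0.0026]
```

Emit:
drive_tool(
  targets=[
    [0,0,-0.4,-0.008,0.01,0,0],
    [0,0,0,-0.02,0.0242,0,0],
    [0,0,0,-0.02,0.0242,0,0],
    [0,0,0,-0.02,0.0242,0,0],
    [0,0,0,-0.02,0.0242,0,0],
    [0,0,0,-0.02,0.0242,0,0],
    [0,0,0,-0.02,0.0242,0,0],
    [0,0,0,-0.02,0.0242,0,0],
    [0,0,0,-0.01,0.012,0,0],
    [0,0,0,0,0,0,0],
    [0,0,0,0,0,0,0],
  ],
)

```text
t: 27.93
tcp_pos: [0.5367, -0.0633, 0.2148]
tcp_rot: [0.823, 0.568, -0.007, 0.002]
wrist_force: [0.6, 0.6, -1.7]
opening: 0.613
```

```bash
python3 - <<'E'
from h import *
plan(.4625,-.3615,.22,-20.7)
E
```

```text
t 27.9 tcp [ 0.5367 -0.0633  0.2148] jaw -20.7 q1 -0.95 q7 -0.16 open 0.61 F [ 0.6  0.6 -1.7]
 rot [-0.23  0.83 -0.05] | world d [-0.0742 -0.2982  0.0052] | tool now [-0.3052  0.0362 -0.001 ] | tool after turn [-0.3052  0.036  -0.0052]
```

Emit:
drive_tool(
  targets=[
    [-0.2,0.8,0,-0.01,0.001,0,0],
    [0,0,0,-0.024,0.0029,-0.001,0],
    [0,0,0,-0.024,0.0029,-0.001,0],
    [0,0,0,-0.024,0.0029,-0.001,0],
    [0,0,0,-0.024,0.0029,-0.001,0],
    [0,0,0,-0.024,0.0029,-0.001,0],
    [0,0,0,-0.024,0.0029,-0.001,0],
    [0,0,0,-0.024,0.0029,-0.001,0],
    [0,0,0,-0.024,0.0029,-0.001,0],
    [0,0,0,-0.024,0.0029,-0.001,0],
    [0,0,0,-0.024,0.0029,-0.001,0],
    [0,0,0,-0.02,0.0029,-0.001,0],
    [0,0,0,-0.012,0.001,0,0],
    [0,0,0,0,0,0,0],
    [0,0,0,0,0,0,0],
  ],
)

```text
t: 29.18
tcp_pos: [0.4571, -0.3396, 0.2186]
tcp_rot: [0.817, 0.576, 0.007, -0.009]
wrist_force: [0.4, -0.3, -2.5]
opening: 0.612
```

```bash
python3 - <<'E'
from h import *
plan(.4625,-.3615,.1,-20.7)
E
```

```text
t 29.2 tcp [ 0.4571 -0.3396  0.2186] jaw -19.7 q1 -0.36 q7 0.50 open 0.61 F [ 0.4 -0.3 -2.5]
 rot [-0.38 -1.19  1.02] | world d [ 0.0054 -0.0219 -0.1186] | tool now [-0.0213  0.0132  0.1181] | tool after turn [-0.0186  0.0128  0.1186]
```

Emit:
drive_tool(
  targets=[
    [-0.3,-1.1,0.9,-0.012,0.009,0,0],
    [0,0,0,-0.006,0.003,0.01,0],
    [0,0,0,0,0,0.02,0],
    [0,0,0,0,0,0.01,0],
    [0,0,0,0,0,0,0],
    [0,0,0,0,0,0,0],
  ],
)

```text
t: 29.68
tcp_pos: [0.4645, -0.3528, 0.177]
tcp_rot: [0.82, 0.573, 0.004, -0.002]
wrist_force: [0.5, -0.4, -2.6]
opening: 0.613
```

```bash
python3 - <<'E'
from h import *
plan(.4625,-.3615,.1,-20.7)
for n in("scene","top"):
  cv2.imwrite(f"pics/{n}15.png",env.get_image(n)[:,:,::-1])
crop('pics/scene15.png',(100,100,300,310),3,'pics/s15.png')
E
```

```text
t 29.7 tcp [ 0.4645 -0.3528  0.177 ] jaw -20.1 q1 -0.30 q7 0.55 open 0.61 F [ 0.5 -0.4 -2.6]
 rot [-0.   -0.5   0.58] | world d [-0.002  -0.0087 -0.077 ] | tool now [-0.0095  0.0011  0.0769] | tool after turn [-0.0088  0.0012  0.077 ]
```

View pics/s15.png

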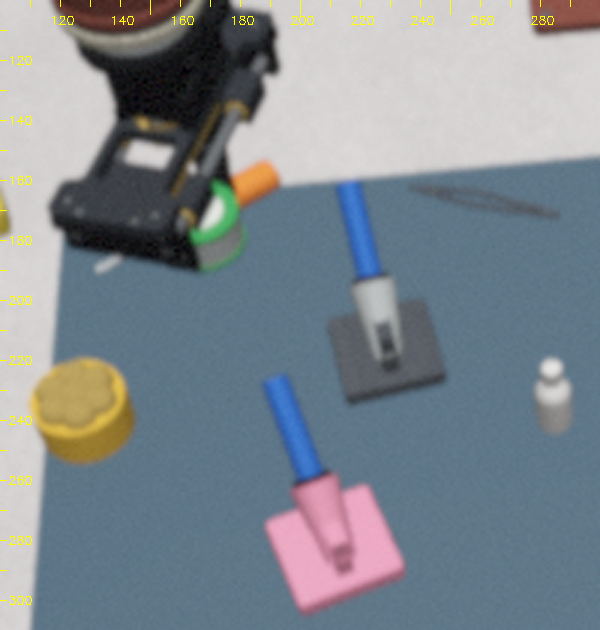

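```bash
python3 - <<'E'
from h import *
f=lambda x,y:(330+x/3,170+y/3)
def tri(s,t):
    o1,d1=ray('scene',*s);o2,d2=ray('top',*t)
    A=np.stack([d1,-d2],1);k=np.linalg.lstsq(A,o2-o1,rcond=None)[0]
    return ((o1+k[0]*d1+o2+k[1]*d2)/2).round(4), np.linalg.norm(o1+k[0]*d1-o2-k[1]*d2).round(4)
sx=np.array([.162,-.987]);sy=np.array([.987,.162]);m=np.array([.4625,-.3615])
j=np.radians(-20.7);ja=np.array([np.cos(j),np.sin(j)]);pe=np.array([-np.sin(j),np.cos(j)])
for n,s,t in [('pink',(192,226.7),f(350,190)),('dark',(216.3,161.7),f(281,463)),('tin',(100+82/3,100+393/3),f(545,293))]:
    p,e=tri(s,t);print(n,p,e,'jaw/perp',(p[:2]-m)@ja,(p[:2]-m)@pe)
s=lambda x,y:(100+x/3,100+y/3)
for z in(.006,.012):
  W=np.array([p2w('scene',*s(*p),z) for p in [(328,325),(424,300),(445,378),(350,402)]]);print('stand',W.mean(0))
E
```

```text
pink [ 0.5411 -0.317   0.1102] 0.0005 jaw/perp 0.05779627027505064 0.0694103820929787
dark [ 0.3685 -0.2647  0.1075] 0.0014 jaw/perp -0.12214810377583965 0.05732434686908097
tin [ 0.4792 -0.4663  0.0398] 0.004 jaw/perp 0.05266607894292493 -0.09213150453985651
stand [ 0.44230719 -0.25189373]
stand [ 0.44710573 -0.25137872]
```

Emit:
drive_tool(
  targets=[
    [0,-0.5,0.5,-0.008,0.001,0.01,0],
    [0,0,0,0,0,0.02,0],
    [0,0,0,0,0,0.025,0],
    [0,0,0,0,0,0.02,0],
    [0,0,0,0,0,0.015,0],
    [0,0,0,0,0,0,0],
    [0,0,0,0,0,0,0],
  ],
)

```text
t: 30.37
tcp_pos: [0.4653, -0.365, 0.0861]
tcp_rot: [0.822, 0.569, 0.001, 0.005]
wrist_force: [0.5, 0.4, -0.8]
opening: 0.609
```

```bash
python3 - <<'E'
from h import *
plan(.4622,-.3605,.04,-20.7)
E
```

```text
t 30.4 tcp [ 0.4653 -0.365   0.0861] jaw -20.7 q1 -0.21 q7 0.62 open 0.61 F [ 0.5  0.4 -0.8]
 rot [0.5  0.25 0.03] | world d [-0.0031  0.0045 -0.0461] | tool now [ 0.0034 -0.0049  0.0461] | tool after turn [ 0.0031 -0.0045  0.0461]
```

Emit:
drive_tool(
  targets=[
    [0.4,0.2,0,0.003,-0.0045,0.01,0],
    [0,0,0,0,0,0.02,0],
    [0,0,0,0,0,0.012,0],
    [0,0,0,0,0,0,0],
    [0,0,0,0,0,0,0],
  ],
)

```text
t: 30.78
tcp_pos: [0.4636, -0.3621, 0.0451]
tcp_rot: [0.823, 0.569, 0.001, 0.003]
wrist_force: [0.7, -1.5, -2.5]
opening: 0.612
```

```bash
python3 - <<'E'
from h import *
plan(.4622,-.3605,.011,-20.7)
E
```

```text
t 30.8 tcp [ 0.4636 -0.3621  0.0451] jaw -20.7 q1 -0.17 q7 0.66 open 0.61 F [ 0.7 -1.5 -2.5]
 rot [0.32 0.09 0.02] | world d [-0.0014  0.0016 -0.0341] | tool now [ 0.0011 -0.0021  0.0341] | tool after turn [ 0.001  -0.0019  0.0341]
```

Emit:
drive_tool(
  targets=[
    [0.3,0.1,0,0.001,-0.002,0.008,0],
    [0,0,0,0,0,0.012,0],
    [0,0,0,0,0,0.006,0],
    [0,0,0,0,0,0,0],
    [0,0,0,0,0,0,0],
    [0,0,0,0,0,0,0],
  ],
)

```text
t: 31.28
tcp_pos: [0.4631, -0.361, 0.0185]
tcp_rot: [0.822, 0.569, 0.001, 0.001]
wrist_force: [0.7, 0.3, -2.4]
opening: 0.613
```

```bash
python3 - <<'E'
from h import *
plan(.4622,-.3605,.011,-20.7)
E
```

```text
t 31.3 tcp [ 0.4631 -0.361   0.0185] jaw -20.7 q1 -0.15 q7 0.68 open 0.61 F [ 0.7  0.3 -2.4]
 rot [ 0.13 -0.01  0.04] | world d [-0.0009  0.0005 -0.0075] | tool now [ 0.0001 -0.001   0.0075] | tool after turn [ 0.0001 -0.001   0.0075]
```

Emit:
drive_tool(
  targets=[
    [0.1,0,0,0,-0.001,0.004,0],
    [0,0,0,0,0,0.004,0],
    [0,0,0,0,0,0,0],
    [0,0,0,0,0,0,0],
  ],
)

```text
t: 31.62
tcp_pos: [0.4628, -0.3613, 0.0108]
tcp_rot: [0.822, 0.569, 0.001, 0.001]
wrist_force: [0.0, -0.4, -1.1]
opening: 0.611
```

```bash
python3 - <<'E'
from h import *
plan(.4622,-.3605,.011,-20.7)
E
```

```text
t 31.6 tcp [ 0.4628 -0.3613  0.0108] jaw -20.7 q1 -0.14 q7 0.69 open 0.61 F [ 0.  -0.4 -1.1]
 rot [0.13 0.01 0.03] | world d [-0.0006  0.0008  0.0002] | tool now [ 0.0005 -0.0008 -0.0002] | tool after turn [ 0.0005 -0.0008 -0.0002]
```

Emit:
drive_tool(
  targets=[
    [0,0,0,0,0,0.001,0],
    [0,0,0,0,0,0,0.8],
    [0,0,0,0,0,0,0.8],
    [0,0,0,0,0,0,0.8],
    [0,0,0,0,0,0,0.8],
    [0,0,0,0,0,-0.01,0.8],
    [0,0,0,0,0,-0.02,0.8],
    [0,0,0,0,0,-0.03,0.8],
    [0,0,0,0,0,-0.035,0.8],
    [0,0,0,0,0,-0.035,1],
    [0,0,0,0,0,-0.035,1],
    [0,0,0,0,0,-0.035,1],
    [0,0,0,0.02,0,-0.02,1],
    [0,0,0,0.04,0,0,1],
    [0,0,0,0.04,0,0,1],
    [0,0,0,0.04,0,0,1],
    [0,0,0,0,0,0,1],
    [0,0,0,0,0,0,1],
  ],
)

```text
t: 33.12
tcp_pos: [0.5108, -0.2301, 0.2503]
tcp_rot: [0.826, 0.564, 0.003, 0.002]
wrist_force: [-1.4, -1.3, 0.3]
opening: 0.997
```

```bash
python3 - <<'E'
from h import *
print(env.state()['tcp_pos'])
for n in("scene","top"):
  cv2.imwrite(f"pics/{n}16.png",env.get_image(n)[:,:,::-1])
E
```

```text
[ 0.51084958 -0.23010858  0.2502831 ]
```

View pics/top16.png

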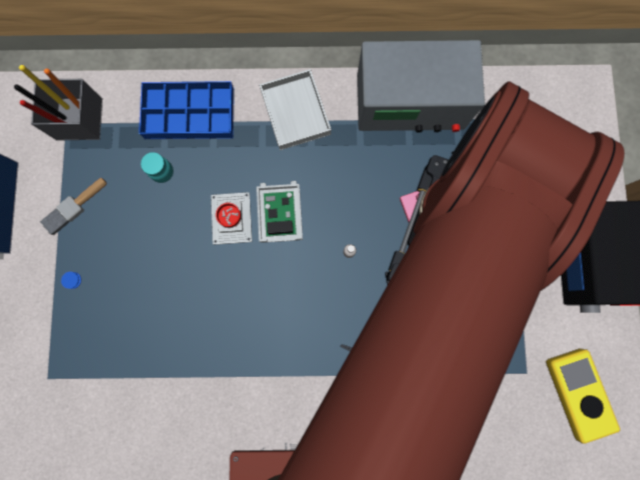

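View pics/scene16.png

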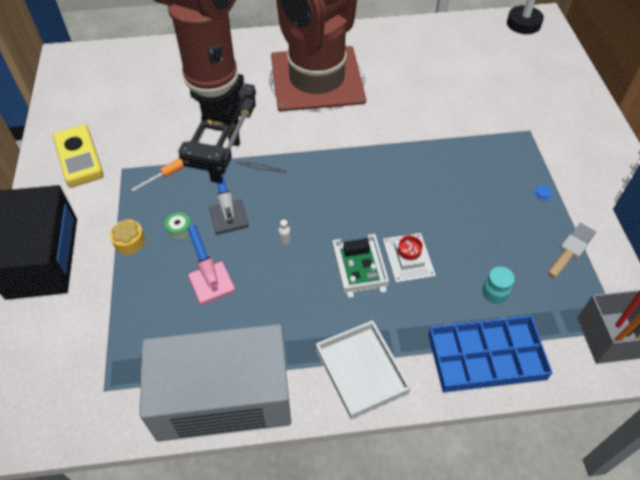

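```bash
python3 - <<'E'
from h import *
crop('pics/top16.png',(200,170,310,255),7,'pics/t16.png')
crop('pics/scene16.png',(105,190,215,255),7,'pics/s16.png')
E
```

```text
(no output)
```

View pics/t16.png

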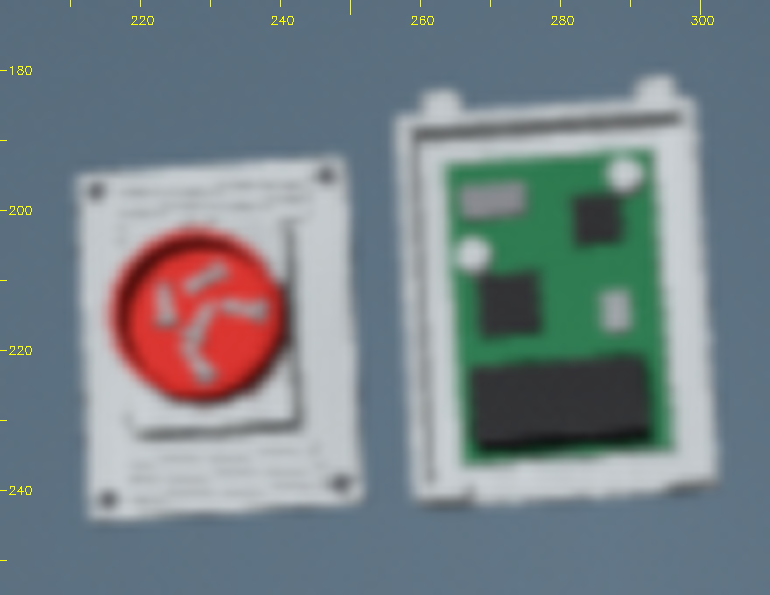

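View pics/s16.png

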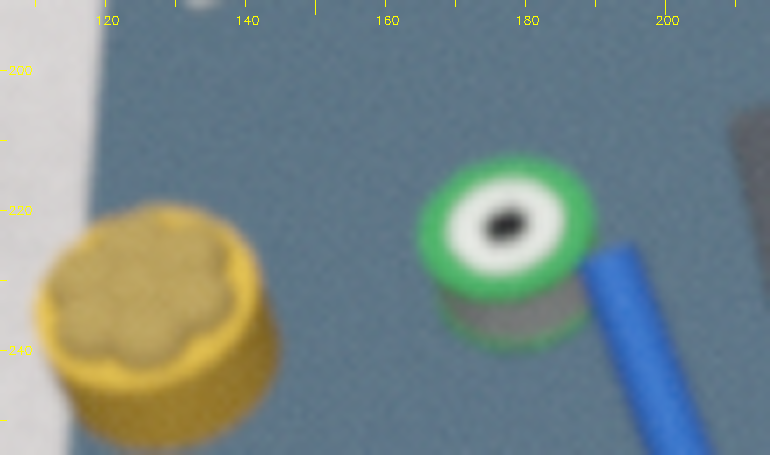

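```bash
python3 - <<'E'
from h import *
t=np.radians(3.35);c=np.array([.6045,.0145]);X=np.array([np.cos(t),np.sin(t)]);Y=np.array([-X[1],X[0]])
g=lambda x,y:(200+x/7,170+y/7)
W=np.mean([p2w('top',*g(*p),.008) for p in [(445,163),(655,151),(675,450),(462,465)]],0);print('board centre in case (want 0,0)',(W-c)@X,(W-c)@Y)
D=p2w('top',*g(199,314),.047);L=np.mean([p2w('top',*g(*p),.005) for p in [(76,177),(344,154),(362,500),(88,518)]],0)
print('dish',D,'lid',L,(L-c)@X,(L-c)@Y, D-L)
r=p2w('scene',105+507/7,190+225/7,.03);st=np.array([.445,-.2530]);ti=np.array([.479,-.4665])
print('reel',r,np.linalg.norm(r-st),np.linalg.norm(r-ti),'y in stand',(r-st)@[.987,.162])
j=p2w('top',155-3+.3,163.3,.062);print(env.state()['joint_vel'].round(3))
E
```

```text
board centre in case (want 0,0) 0.0006576352245266106 -0.000959006301567323
dish [0.59585552 0.11797533] lid [0.59767857 0.12042765] -0.0006198634612423824 0.10614525649048964 [-0.00182305 -0.00245233]
reel [ 0.46186921 -0.36086644] 0.10917755349322494 0.10701361541888892 y in stand -0.000824454460416304
[ 0.036  0.007  0.018  0.006  0.006 -0.006  0.01 ]
```

All checks are within tolerance, so I'm handing in.

```bash
python3 -c "
from station import env
print(env.hand_in())"
```

```text
the job is handed in; nothing more can be done
None
```

All four pieces are placed and the job is handed in at about 33 s. The hand-in gives no verdict, so the figures below are my own camera measurements from just before it.

- **Lid:** it lies block up to the left of the case. Its centre is 106 mm from the case's centre (target 108 mm) and within 1 mm lengthways. Its direction, measured just after it was placed, was parallel to the case within about 0.1°.
- **Dish:** it stands upright in the middle of the raised block, about 3 mm off the lid's centre.
- **Board:** it sits flat in the case with the connector at the notch, within about 1 mm of the intended position.
- **Reel:** it lies flat between the dark stand and the tin, 109 mm from the stand and 107 mm from the tin, with about 1 mm sideways offset. The two distances fall slightly short of 220 mm in total; I put this down to measuring the tin from its rim, whose height I estimated.

In the last pictures the flux jar and dropper bottle stand upright where they started, and the gripper is clear of everything with its fingers open. None of my checks failed. At the second-to-last look the arm was still settling slightly, at under 0.04 rad/s.

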